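# Clear the fallen bottle and hold the utensil box lid at its balance point

### The job

The syrup bottle has toppled over on the lid of the steel utensil box: stand it upright on the free table beside the box and let go of it. Then swing the lid up by its bow handle to its balance point, about straight up, and keep hold of it there so that the cook can reach in with both hands; the worn hinge has no stay, so the lid must neither be let fall shut nor go over backwards on to the spray bottle. Finish while still holding the lid, and leave the spray bottle, the measuring cup and the timer where they stand.

Things in the scene. Friction and masses are not known exactly. Their poses are not given: they have to be found in the camera images.
- bottle_mid (a point): white squeeze bottle with a pointed red cap, lying on the box's lid about along its long side, cap to the robot's right; rigid, about 0.22 kg. Point on its axis half-way up (92 mm above its underside when it stands); z axis from underside to cap tip. Round body 54 mm in diameter up to 105 mm from the underside, shoulder to 126 mm; cap 28 mm in diameter at 136 mm, tapering to the tip at 184 mm
- utensil_box: plain stainless box fixed to the table, 175 mm deep (x), 322 mm wide (y), 130 mm high to the top of the shut lid. Axes: z up, x from its front to its hinge side, y along it. The origin lies on the table, mid-way along the width, 111 mm behind the front face and 64 mm before the back face. The table is free for about 0.12 m beyond its right-hand end (-y)
- utensil_box_lid (a joint): angle of the box's lid about the hinge along its back top edge, rad: 0 shut, grows as it opens upward, 1.57 straight up, 2.7 right over behind. Hardly any friction. The lid with its handle (0.38 kg) balances at 1.53: below that it falls shut, above it falls over backwards
- lid_handle (a point): middle of the bar of the bow handle riveted on the lid: round steel bar 10 mm thick, along the box's y axis, 110 mm between its legs, its centre line 40 mm above the lid's face, 92 mm before the box's origin (17 mm behind the lid's front edge). It moves with the lid and can turn between the fingers; axes as the box's when the lid is shut
- lid_hinge (a point): mid-point of the hinge axis: 67.6 mm behind the box's origin (in x) and 127 mm above the table; the axis runs along the box's y. The handle's bar lies 159.6 mm before it and 43 mm above it when the lid is shut
- spray: white spray bottle, 70 mm wide and 194 mm tall, standing upright just behind the box, where a lid that goes over backwards would hit it; the origin is the centre of its underside
- cup: steel measuring cup with a strap handle, 74 mm in diameter and 74 mm tall, standing behind the box, to be left alone; the origin is the centre of its underside
- timer: white kitchen timer with a red dial, 94x68x34 mm, lying on the table to the robot's right of the box, nearer to the robot, to be left alone; the origin is the centre of its underside

How it is judged:
By the outcome, as a careful person would: the job done as asked, in the order asked, and still so for the second after the job is handed in, while the arm keeps its last pose, push and grip.
It also fails if it takes over 64 s, if anything falls off the work surface, if the arm or the gripper's body presses on something with over 40 N, if the wrist force passes 120 N, or if a joint passes its speed limit or range.

### The arm

A 6-joint arm with a two-finger parallel gripper is mounted at the origin on a cart in front of the work surface, level with it; the furniture and walls round the work are solid. World frame = base frame: x ahead of the robot, y to its left, z up, the work surface at z = 0. Lengths are in m, angles in degrees, forces in N, time in s.
With the tool pointing down it reaches from about 0.35 to 0.875 m from the base axis. Payload 4.2 kg.
Tool frame: the origin (TCP) lies at the very end of the fingers, on their centre line; the grasp point (between the pads) lies 19 mm behind it (r.hold_point_z is the distance from the TCP to the grasp point, in m); z points along the fingers, y is the direction in which the jaws open and shut (so a half turn about z gives the same grasp; the last joint's range is limited). The gripper opens to 87 mm and grips with 3 to 60 N. Pads are 19 mm wide; open, the fingers measure 117 mm over their backs; the gripper's body (75 mm by 190 mm) begins 51 mm behind the grasp point.
Start: joints at [14.817, 22.042, 0.453, 0, -68.411, -14.817], TCP at [0.625, 0, 0.223] pointing down, gripper open.
Joint ranges: [-179.83, 179.83], [-69.29, 118.12], [-61.27, 80.66], [-181.25, 117.63], [-171.15, -9.14], [-177.46, 177.46]. Speed limits (degrees/s): [159.86, 159.86, 180, 180, 180, 180].

### API

Orientations are given as a 3x3 rotation matrix whose columns are the frame's x, y, z axes.
In Python, from station import r, cams, ticket gives the robot as it stands.
- The arm moves only by the tool drive_tool, never from a script. Its argument "deltas" is a list of rows, each an object of numbers: "dx", "dy", "dz": the shift along the tool's x, y, z in m; "wx", "wy", "wz": the turn, a rotation vector about the tool's x, y, z in degrees. A call has 1 to 20 rows; each row is the pose to reach, as a shift and turn from the pose commanded when the call began, along the tool's axes at that moment; what a row does not reach only later rows make up. A row lasts 1/10 s, in which the tool goes at most 50 mm and 8.59 degrees, less where a joint would pass 70% of its speed; a pose out of reach is approached as far as the arm can. A call with a gripper value outside its range is refused whole. "gripper" is the opening, from 0 (shut) to 1 (fully open), set as the call begins (left out, the last holds). The fingers move at their own pace and stop on an object; the grip force is fixed at half the most. Time passes only in rows, so rows that repeat a pose let the fingers close. It gives the time, the measured TCP pose, the force and the opening at its end, in the units of the state.
- r.sense(): the state, without advancing time (a new reading comes with each control period).
- cams.capture(name): name is "scene" or "side" or "wrist"; returns the picture (420x560x3 uint8, red, green, blue); there is no depth.
- cams.camera_model(name): a dict with "intrinsics" (3x3 intrinsics, pixels), "extrinsics" (4x4, takes a point from world to camera coordinates); the wrist camera has in their place "T_tool_cam" (4x4, takes a point from camera to tool coordinates, whose origin is the TCP and whose axes are the flange's). Camera axes: x right, y down, z forward; pixel columns grow to the right and rows downward; lengths in m; the calibration is good to about 2 mm. A picture is of the moment at which its call begins: read the wrist's pose just before it. camera_model takes no time and is no camera call.
- ticket.finish_job(): hands the job in, once; it reports no verdict.
The state is a dict: "time_s": time; "joints": joint angles; "joint_velocities": joint speeds; "effort": joint torques, N m; "tcp_pos": TCP position; "ee_rot": TCP orientation; "wrist_force": force on the tool from outside, world axes, zero at the start; "moment": the same for the moment, N m; "gripper_width": opening from 0.0 (shut) to 1.0 (fully open).
Only numpy, scipy, OpenCV 4.12 (cv2) and the standard library are available. Lean on these libraries where they do the work, as an engineer would, in place of code of your own. Each camera call takes 0.05 s, during which the arm holds its last target.

## Working session

There is one attempt and no reset: what is moved stays moved. The work goes in short steps, Python scripts to look and compute and a tool call to move; the robot and the scene stay as the last step left them, time stands still between calls to the robot, and variables do not carry over. Pictures are saved under pics/ and viewed, and the job is handed in when it is done.

Besides the shell and the picture viewer there is one more tool, called by a JSON object that holds its "name" and its "arguments". drive_tool: Moves the arm, as the interface text tells. Its arguments: {"type":"object","properties":{"deltas":{"type":"array","items":{"type":"object","properties":{"dx":{"type":"number"},"dy":{"type":"number"},"dz":{"type":"number"},"wx":{"type":"number"},"wy":{"type":"number"},"wz":{"type":"number"}}}},"gripper":{"type":"number"}},"required":["deltas"]}

```bash
ls; mkdir -p pics
python3 - <<'E'
from station import r,cams,ticket
import cv2,numpy as np
for n in ["scene","side","wrist"]:
    s=r.sense()
    im=cams.capture(n); cv2.imwrite(f"pics/{n}0.png",im[:,:,::-1])
    m=cams.camera_model(n); print(n,{k:np.round(v,4).tolist() for k,v in m.items() if hasattr(v,'__len__') and not isinstance(v,str)})
print(s)
E
```

```text
pics
scene {'intrinsics': [[409.2521, 0.0, 278.3934], [0.0, 409.2521, 213.5152], [0.0, 0.0, 1.0]], 'extrinsics': [[0.5234, -0.8521, -0.0024, -0.4718], [-0.6202, -0.379, -0.6868, 0.3055], [0.5843, 0.361, -0.7269, 0.7845], [0.0, 0.0, 0.0, 1.0]]}
side {'intrinsics': [[441.1676, 0.0, 276.9865], [0.0, 441.1676, 207.7036], [0.0, 0.0, 1.0]], 'extrinsics': [[0.9265, -0.3762, -0.0026, -0.5865], [-0.1564, -0.379, -0.9121, 0.0908], [0.3422, 0.8455, -0.41, 1.1608], [0.0, 0.0, 0.0, 1.0]]}
wrist {'intrinsics': [[342.1308, 0.0, 282.8934], [0.0, 342.1308, 216.4586], [0.0, 0.0, 1.0]], 'T_tool_cam': [[-0.0011, -0.9687, -0.2482, 0.0676], [1.0, -0.001, -0.0006, -0.0007], [0.0004, -0.2482, 0.9687, -0.1621], [0.0, 0.0, 0.0, 1.0]]}
{'time_s': 0.1, 'joints': array([ 1.48168165e+01,  2.20860373e+01,  3.89726514e-01, -2.47988104e-02,
       -6.84117408e+01, -1.48170454e+01]), 'joint_velocities': array([ 0.02855918, -0.05510171,  0.11599498,  0.04922527,  0.12161293,
        0.04998941]), 'effort': array([ 1.65357815e-04, -3.91689312e+01,  1.87934643e+01,  4.23187181e+00,
        1.34990664e-02, -6.93199490e-05]), 'tcp_pos': array([6.24475674e-01, 2.09090879e-05, 2.21588158e-01]), 'ee_rot': array([[-1.63533977e-04, -9.99998132e-01, -1.92603506e-03],
       [-9.99999982e-01,  1.63713754e-04, -9.31831864e-05],
       [ 9.34983307e-05,  1.92601979e-03, -9.99998141e-01]]), 'wrist_force': array([ 0.66358526,  0.33645921, -0.39531783]), 'moment': array([-0.00020943,  0.03396613,  0.02171178]), 'gripper_width': 1.0033429812321277}
```

View pics/scene0.png

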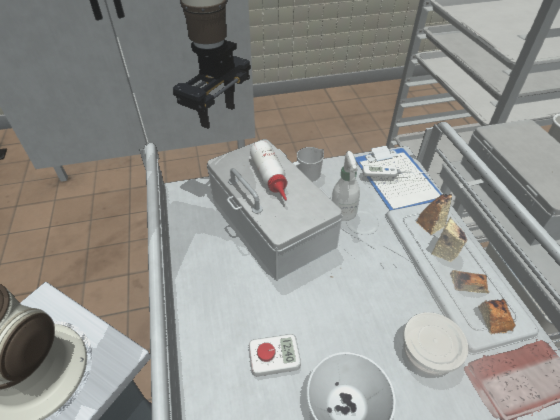

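View pics/side0.png

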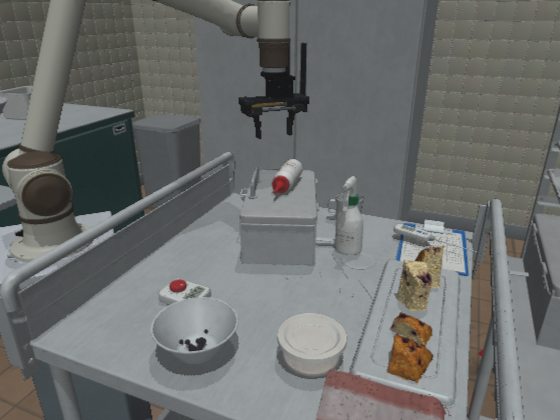

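View pics/wrist0.png

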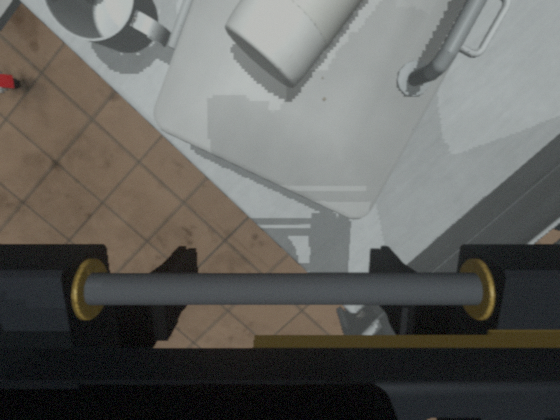

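Run:
```python
import cv2
a=cv2.imread('pics/scene0.png')[125:285,195:375]; cv2.imwrite('pics/z1.png',cv2.resize(a,None,fx=4.4,fy=3.7*1.0,interpolation=2)[:,:])
a=cv2.imread('pics/side0.png')[150:270,220:380]; cv2.imwrite('pics/z2.png',cv2.resize(a,None,fx=5,fy=5,interpolation=2))
```

```text
(no output)
```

View pics/z1.png

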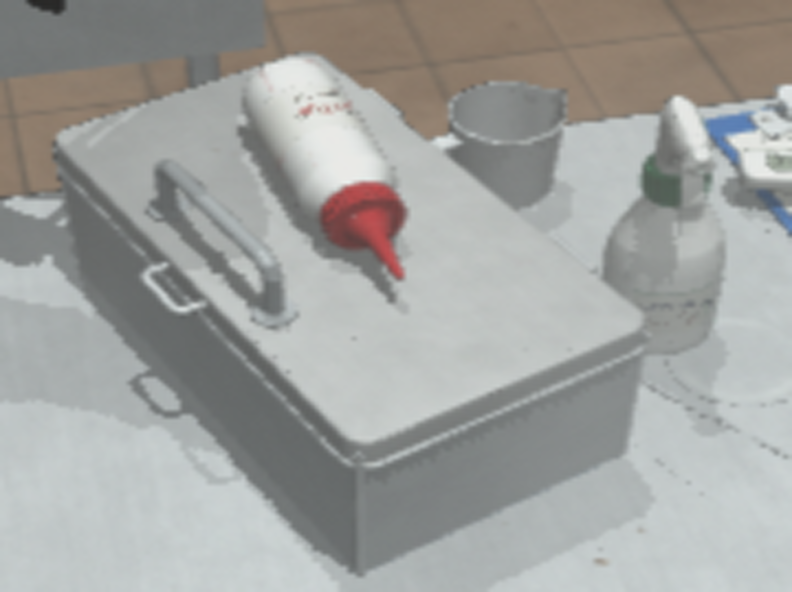

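View pics/z2.png

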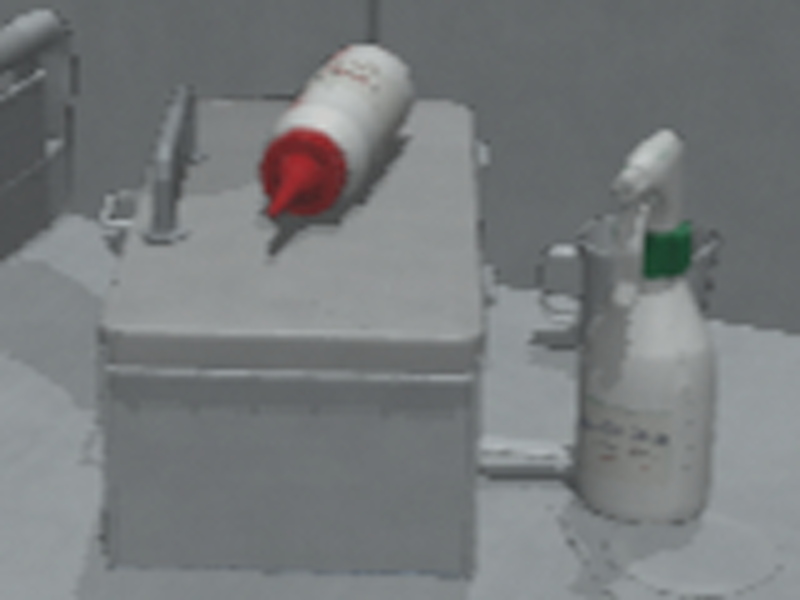

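```bash
cat > h.py <<'E'
import numpy as np,cv2
from station import r,cams,ticket
def P(n):
    m=cams.camera_model(n); return np.array(m['intrinsics'])@np.array(m['extrinsics'])[:3]
def tri(a,b,n1='scene',n2='side',P1=None,P2=None):
    P1=P(n1) if P1 is None else P1;P2=P(n2) if P2 is None else P2
    X=cv2.triangulatePoints(P1,P2,np.array(a,float).reshape(2,1),np.array(b,float).reshape(2,1))[:,0];X=X[:3]/X[3]
    q=P1@np.r_[X,1];q=q[:2]/q[2];return X,np.linalg.norm(q-a)
def plane(uv,z,n='scene',Pm=None):
    M=P(n) if Pm is None else Pm
    A=M[:,:3];c=-np.linalg.solve(A,M[:,3]);d=np.linalg.solve(A,[uv[0],uv[1],1]);return c+d*(z-c[2])/d[2]
def proj(X,n,Pm=None):
    M=P(n) if Pm is None else Pm
    q=M@np.r_[X,1];return q[:2]/q[2]
def wristP(s):
    m=cams.camera_model('wrist');T=np.array(m['T_tool_cam']);W=np.eye(4);W[:3,:3]=s['ee_rot'];W[:3,3]=s['tcp_pos']
    return np.array(m['intrinsics'])@np.linalg.inv(W@T)[:3]
E
python3 - <<'E'
from h import *
np.set_printoptions(precision=4,suppress=True)
S=lambda u,v:(u/4.4+195,v/3.7+125); D=lambda u,v:(u/5+220,v/5+150)
print('tip',tri(S(402,275),D(270,213)))
print('handle R',tri(S(272,262),D(160,180)),'L',tri(S(165,170),D(183,95)))
print('hplane',plane(S(272,264),.17),plane(S(165,170),.17))
print('box FR bottom',tri(S(360,572),D(112,570)),plane(S(360,572),0),plane(D(112,570),0,'side'))
print('box BR bottom',plane(S(625,455),0),plane(D(472,575),0,'side'))
print('lid FL',plane(S(57,140),.13),'FR',plane(S(360,448),.13),'BR',plane(S(645,328),.13))
im=cv2.imread('pics/scene0.png')
print('timer',plane((275,355),.034),'spray',plane((345,222),0),'cup',plane(S(505,200),0))
# red cap mask
for n in('scene','side'):
    im=cv2.imread(f'pics/{n}0.png').astype(int);m=(im[:,:,2]>150)&(im[:,:,1]<80)&(im[:,:,0]<90);m[285:]=0
    ys,xs=np.nonzero(m);print(n,xs.min(),xs.max(),ys.min(),ys.max())
print('body axis scene', plane(S(290,95),.157),plane(S(345,185),.157))
E
```

```text
tip (array([ 0.5236, -0.2524,  0.155 ]), np.float64(0.32783474960529235))
handle R (array([ 0.49  , -0.1962,  0.1596]), np.float64(2.305070839858589)) L (array([ 0.5313, -0.1049,  0.1656]), np.float64(0.2991919134634296))
hplane [ 0.4863 -0.2014  0.17  ] [ 0.5264 -0.1085  0.17  ]
box FR bottom (array([ 0.427 , -0.2867, -0.0031]), np.float64(0.39687131103053025)) [ 0.4262 -0.2876  0.    ] [ 0.4247 -0.2923  0.    ]
box BR bottom [ 0.5803 -0.3641 -0.    ] [ 0.5824 -0.3621  0.    ]
lid FL [ 0.5556 -0.0084  0.13  ] FR [ 0.4205 -0.292   0.13  ] BR [ 0.5711 -0.3649  0.13  ]
timer [ 0.2604 -0.3863  0.034 ] spray [ 0.6677 -0.3441  0.    ] cup [ 0.7655 -0.1882  0.    ]
scene 269 284 176 197
side 276 281 176 189
body axis scene [ 0.6357 -0.1134  0.157 ] [ 0.5755 -0.1872  0.157 ]
```

{"name": "drive_tool", "arguments": {"deltas": [{"dz": -0.04}, {"dz": -0.08, "dx": 0.02, "wz": 8}, {"dz": -0.08, "dx": 0.06, "dy": 0.01, "wz": 16}, {"dz": -0.08, "dx": 0.1, "dy": 0.02, "wz": 24}, {"dz": -0.08, "dx": 0.14, "dy": 0.03, "wz": 32}, {"dz": -0.08, "dx": 0.165, "dy": 0.03, "wz": 39}, {"dz": -0.08, "dx": 0.165, "dy": 0.03, "wz": 39}, {"dz": -0.08, "dx": 0.165, "dy": 0.03, "wz": 39}]}}

```text
schema error: expected keys dx, dy, dz, wx, wy, wz
```

```bash
cat >> h.py <<'E'
import json,os
np.set_printoptions(precision=4,suppress=True)
def log():
    s=r.sense();open('log.jsonl','a').write(json.dumps([s['joints'].tolist(),s['tcp_pos'].tolist(),s['ee_rot'].tolist()])+'\n');return s
E
python3 - <<'E'
from h import *
s=log();im=cams.capture('wrist');cv2.imwrite('pics/w1.png',im[:,:,::-1])
import pickle;pickle.dump(s,open('s1.pkl','wb'))
print(s['time_s'],s['joints'],s['tcp_pos'],s['ee_rot'])
E
```

```text
0.15 [ 14.8159  22.0809   0.398   -0.019  -68.4117 -14.8176] [0.6245 0.     0.2217] [[-0.0002 -1.     -0.0017]
 [-1.      0.0002 -0.0001]
 [ 0.0001  0.0017 -1.    ]]
```

View pics/w1.png

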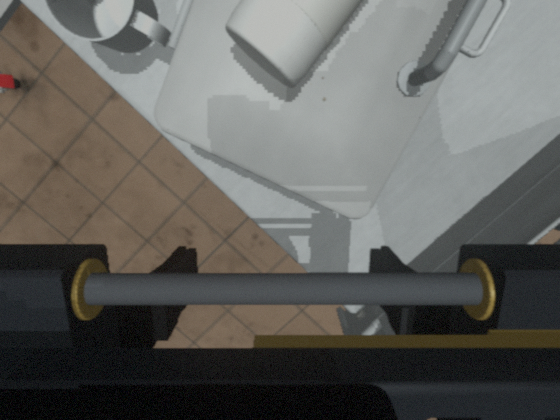

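All six keys are needed in each row.

{"name": "drive_tool", "arguments": {"deltas": [{"dx": 0, "dy": 0, "dz": -0.04, "wx": 0, "wy": 0, "wz": 0}, {"dx": 0.02, "dy": 0, "dz": -0.08, "wx": 0, "wy": 0, "wz": 8}, {"dx": 0.06, "dy": 0.01, "dz": -0.08, "wx": 0, "wy": 0, "wz": 16}, {"dx": 0.1, "dy": 0.02, "dz": -0.08, "wx": 0, "wy": 0, "wz": 24}, {"dx": 0.14, "dy": 0.03, "dz": -0.08, "wx": 0, "wy": 0, "wz": 32}, {"dx": 0.165, "dy": 0.03, "dz": -0.08, "wx": 0, "wy": 0, "wz": 39}, {"dx": 0.165, "dy": 0.03, "dz": -0.08, "wx": 0, "wy": 0, "wz": 39}, {"dx": 0.165, "dy": 0.03, "dz": -0.08, "wx": 0, "wy": 0, "wz": 39}]}}

```text
time_s: 1.0
tcp_pos: [0.5948, -0.1653, 0.3021]
ee_rot: [[-0.629, -0.777, -0.001], [-0.777, 0.629, 0.0], [0.0, 0.001, -1.0]]
wrist_force: [0.3, 0.7, 0.0]
gripper_width: 1.005
```

Run:
```python
from h import *
s=log();im=cams.capture('wrist');cv2.imwrite('pics/w2.png',im[:,:,::-1])
import pickle;pickle.dump(s,open('s1.pkl','wb'))
print(s['time_s'],s['joints'],s['tcp_pos'],s['ee_rot'])
```

```text
1.0 [ -0.5439  18.9664   7.1795  -0.0216 -78.248  -38.4579] [ 0.5948 -0.1653  0.3021] [[-0.6294 -0.7771 -0.0006]
 [-0.7771  0.6294  0.0004]
 [ 0.0001  0.0007 -1.    ]]
```

View pics/w2.png

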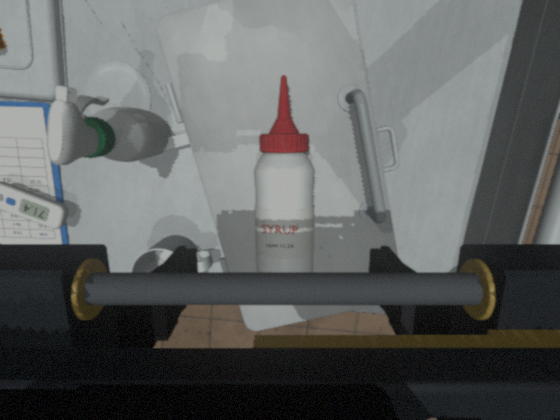

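Run:
```python
from h import *
import pickle
s=pickle.load(open('s1.pkl','rb'));W=wristP(s)
t=plane((284,76),.157,Pm=W);b=plane((285,225),.157,Pm=W);print('tip',t,b,np.degrees(np.arctan2(*(b-t)[[1,0]])))
print('capbase 136-126',np.linalg.norm(plane((284,151),.157,Pm=W)-t))
h1=plane((352,97),.17,Pm=W);h2=plane((373,210),.17,Pm=W);print('handle',h1,h2,(h1+h2)/2,np.linalg.norm(h1-h2),np.degrees(np.arctan2(*(h2-h1)[[1,0]])))
# lid outline near corners on z=.13
for n,p in dict(FRc=(340,0),BRc=(160,38),BL=(250,330)).items(): print(n,plane(p,.13,Pm=W))
print('bowl',plane((350,400),0.06),'lidedge bowl left',plane((307,400),.06))
```

```text
tip [ 0.5253 -0.2506  0.157 ] [ 0.6063 -0.1491  0.157 ] 51.3879948649781
capbase 136-126 0.06190350502070748
handle [ 0.4935 -0.2019  0.17  ] [ 0.535  -0.1137  0.17  ] [ 0.5143 -0.1578  0.17  ] 0.09742770137635093 64.76835292374334
FRc [ 0.4463 -0.2707  0.13  ]
BRc [ 0.5886 -0.3475  0.13  ]
BL [ 0.7166 -0.0739  0.13  ]
bowl [ 0.2498 -0.5423  0.06  ] lidedge bowl left [ 0.2118 -0.4804  0.06  ]
```

{"name": "drive_tool", "arguments": {"gripper": 0.9, "deltas": [{"dx": 0.003, "dy": 0.0, "dz": 0.03, "wx": 0, "wy": -7, "wz": 0}, {"dx": 0.008, "dy": 0.001, "dz": 0.06, "wx": 0, "wy": -14, "wz": 0}, {"dx": 0.011, "dy": 0.001, "dz": 0.1, "wx": 0, "wy": -20, "wz": 0}, {"dx": 0.011, "dy": 0.001, "dz": 0.104, "wx": 0, "wy": -20, "wz": 0}, {"dx": 0.011, "dy": 0.001, "dz": 0.104, "wx": 0, "wy": -20, "wz": 0}]}}

```text
time_s: 1.55
tcp_pos: [0.5872, -0.1728, 0.1979]
ee_rot: [[-0.592, -0.778, 0.213], [-0.731, 0.629, 0.265], [-0.34, 0.001, -0.941]]
wrist_force: [0.7, -1.2, 0.1]
gripper_width: 0.902
```

Run:
```python
from h import *
s=log();im=cams.capture('wrist');cv2.imwrite('pics/w3.png',im[:,:,::-1])
print(s['time_s'],s['joints'],s['tcp_pos'],s['ee_rot'])
```

```text
1.55 [-10.972   19.5486  -2.0746 -20.2109 -60.4109 -19.1577] [ 0.5872 -0.1728  0.1979] [[-0.5916 -0.7777  0.2126]
 [-0.7312  0.6286  0.2648]
 [-0.3396  0.0012 -0.9406]]
```

View pics/w3.png

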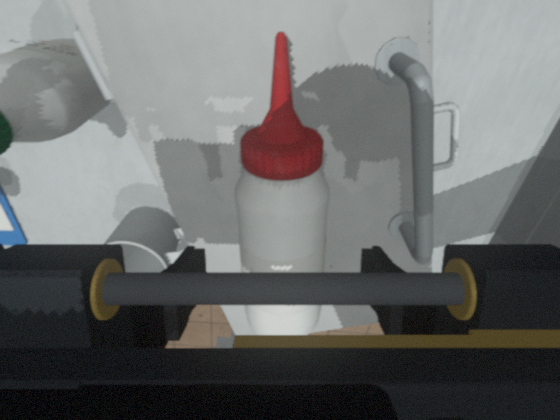

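{"name": "drive_tool", "arguments": {"deltas": [{"dx": 0, "dy": 0, "dz": 0.02, "wx": 0, "wy": 0, "wz": 0}, {"dx": 0, "dy": 0, "dz": 0.045, "wx": 0, "wy": 0, "wz": 0}, {"dx": 0, "dy": 0, "dz": 0.06, "wx": 0, "wy": 0, "wz": 0}, {"dx": 0, "dy": 0, "dz": 0.06, "wx": 0, "wy": 0, "wz": 0}]}}

```text
time_s: 2.0
tcp_pos: [0.6005, -0.1552, 0.1412]
ee_rot: [[-0.59, -0.779, 0.212], [-0.732, 0.627, 0.267], [-0.341, 0.002, -0.94]]
wrist_force: [-0.1, -0.4, -0.5]
gripper_width: 0.901
```

{"name": "drive_tool", "arguments": {"gripper": 0.4, "deltas": [{"dx": 0, "dy": 0, "dz": 0, "wx": 0, "wy": 0, "wz": 0}, {"dx": 0, "dy": 0, "dz": 0, "wx": 0, "wy": 0, "wz": 0}, {"dx": 0, "dy": 0, "dz": 0, "wx": 0, "wy": 0, "wz": 0}, {"dx": 0, "dy": 0, "dz": 0, "wx": 0, "wy": 0, "wz": 0}, {"dx": 0, "dy": 0, "dz": 0, "wx": 0, "wy": 0, "wz": 0}, {"dx": 0, "dy": 0, "dz": 0, "wx": 0, "wy": 0, "wz": 0}]}}

```text
time_s: 2.6
tcp_pos: [0.6004, -0.1572, 0.1431]
ee_rot: [[-0.591, -0.777, 0.216], [-0.73, 0.629, 0.266], [-0.342, -0.001, -0.94]]
wrist_force: [-1.5, 0.9, 4.3]
gripper_width: 0.615
```

Run:
```python
from h import *
s=log();im=cams.capture('wrist');cv2.imwrite('pics/w4.png',im[:,:,::-1])
print(s['time_s'],s['joints'],s['tcp_pos'],s['ee_rot'],s['gripper_width'])
```

```text
2.6 [ -9.3545  22.994   -4.9399 -21.604  -53.8072 -18.0362] [ 0.6004 -0.1572  0.1431] [[-0.591  -0.7772  0.2162]
 [-0.7304  0.6293  0.2655]
 [-0.3424 -0.001  -0.9395]] 0.615131793674631
```

View pics/w4.png

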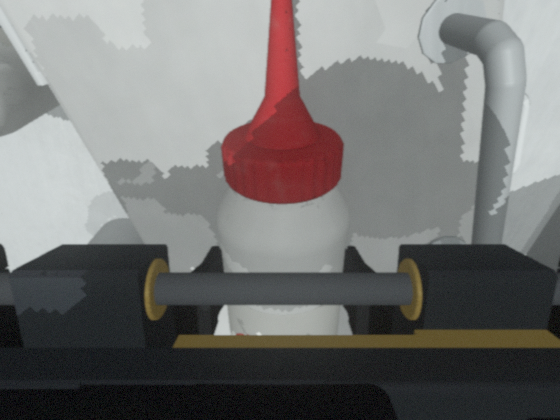

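{"name": "drive_tool", "arguments": {"deltas": [{"dx": -0.01, "dy": 0, "dz": -0.028, "wx": 0, "wy": 0, "wz": 0}, {"dx": -0.024, "dy": 0, "dz": -0.066, "wx": 0, "wy": 0, "wz": 0}, {"dx": -0.041, "dy": 0, "dz": -0.113, "wx": 0, "wy": 0, "wz": 0}, {"dx": -0.055, "dy": 0, "dz": -0.15, "wx": 0, "wy": 0, "wz": 0}, {"dx": -0.055, "dy": 0, "dz": -0.15, "wx": 0, "wy": 0, "wz": 0}]}}

```text
time_s: 3.15
tcp_pos: [0.6028, -0.1579, 0.3088]
ee_rot: [[-0.587, -0.777, 0.227], [-0.732, 0.629, 0.262], [-0.346, -0.012, -0.938]]
wrist_force: [-0.2, 0.1, -2.0]
gripper_width: 0.618
```

```bash
cat > kin.py <<'E'
import numpy as np,json
from scipy.optimize import least_squares
from scipy.spatial.transform import Rotation as Ro
def fk(q,p):
    H,a1,d,L1,e,L2,Lt=p
    q=np.radians(q)
    R1=Ro.from_rotvec([0,0,q[0]])
    y=np.array([0,1.,0])
    R2=R1*Ro.from_rotvec(q[1]*y)          # lean forward
    R3=R2*Ro.from_rotvec(-q[2]*y)         # raise forearm
    R4=R3*Ro.from_rotvec([S4*q[3],0,0])
    R5=R4*Ro.from_rotvec(-q[4]*y)
    R6=R5*Ro.from_rotvec([S6*q[5],0,0])
    pos=np.array([0,0,H])+R1.apply([a1,d,0])+R2.apply([0,0,L1])+R3.apply([L2,0,e])+R6.apply([Lt,0,0])
    # tool: z along R6 x ; home (q4=0,q6=.. )
    RT=R6*Ro.from_matrix(T6)
    return pos,RT.as_matrix()
S4=S6=1;T6=np.eye(3)
E
python3 - <<'E'
from h import *
s=log();print(s['time_s'],s['joints'],s['tcp_pos'],s['ee_rot'])
import kin
from kin import *
L=[json.loads(l) for l in open('log.jsonl')]
for s4 in(1,-1):
  for s6 in (1,-1):
    kin.S4,kin.S6=s4,s6;kin.T6=np.eye(3)
    # find const T6
    Ts=[fk(np.array(l[0]),[0]*7)[1].T@np.array(l[2]) for l in L]
    M=Ro.from_matrix(Ts).mean();err=max(np.degrees((M.inv()*Ro.from_matrix(t)).magnitude()) for t in Ts)
    kin.T6=M.as_matrix()
    f=lambda p:np.concatenate([fk(np.array(l[0]),p)[0]-l[1] for l in L])
    o=least_squares(f,[.3,0,-.16,.4,0,.4,.25])
    print(s4,s6,err,M.as_matrix().round(3).tolist(),o.x,np.abs(o.fun).max())
E
```

```text
3.15 [ -8.9791  15.7359   7.6876 -18.0288 -71.7866 -25.7574] [ 0.6028 -0.1579  0.3088] [[-0.5872 -0.777   0.2267]
 [-0.7317  0.6293  0.2618]
 [-0.3461 -0.0121 -0.9381]]
1 1 35.521620226741526 [[0.316, -0.177, 0.932], [-0.474, 0.822, 0.316], [-0.822, -0.541, 0.177]] [ 0.8791  0.5061 -0.1502 -1.4773  0.649   0.4591 -0.2848] 0.028680244933117605
1 -1 23.828469852039074 [[0.319, -0.161, 0.934], [-0.923, 0.171, 0.345], [-0.215, -0.972, -0.094]] [ 0.8791  0.5061 -0.1502 -1.4773  0.649   0.4591 -0.2848] 0.028680242347437823
-1 1 30.652487602389513 [[0.0, 0.0, 1.0], [-0.691, 0.723, 0.0], [-0.723, -0.691, -0.0]] [ 0.2939  0.0042 -0.1484  0.3409  0.0359  0.478   0.2751] 0.030196370147397733
-1 -1 3.681758225302759e-14 [[-0.0, 0.0, 1.0], [-1.0, 0.0, -0.0], [-0.0, -1.0, 0.0]] [ 0.2939  0.0042 -0.1484  0.3409  0.0359  0.478   0.2751] 0.030196370371534942
```

```bash
cat > kin.py <<'E'
import numpy as np,json
from scipy.optimize import least_squares
from scipy.spatial.transform import Rotation as Ro
T6=np.array([[0,0,1.],[-1,0,0],[0,-1,0]])
y=np.array([0,1.,0])
def fk(q,p):
    H,a1,d,L1,e,L2,Lt,w,b,w5=p
    q=np.radians(q)
    R1=Ro.from_rotvec([0,0,q[0]])
    R2=R1*Ro.from_rotvec(q[1]*y)
    R3=R2*Ro.from_rotvec(-q[2]*y)
    R4=R3*Ro.from_rotvec([-q[3],0,0])
    R5=R4*Ro.from_rotvec(-q[4]*y)
    R6=R5*Ro.from_rotvec([-q[5],0,0])
    pos=np.array([0,0,H])+R1.apply([a1,d,0])+R2.apply([b,0,L1])+R3.apply([L2,0,e])+R4.apply([0,w,0])+R5.apply([Lt,0,w5])
    return pos,(R6*Ro.from_matrix(T6)).as_matrix()
def fit(verbose=False):
    L=[json.loads(l) for l in open('log.jsonl')]
    x0=np.array([.3,0,-.1,.35,0,.45,.27,0,0,0])
    f=lambda p:np.concatenate([fk(np.array(l[0]),p)[0]-l[1] for l in L]+[1e-3*(p-x0)])
    o=least_squares(f,x0)
    if verbose:print(o.x,'maxerr mm',1e3*np.abs(o.fun[:3*len(L)]).max())
    return o.x
LO=np.array([-179.8,-69.2,-61.2,-181.2,-171.1,-9.2-168.2]);LO=np.array([-179,-69,-61,-181,-171,-177]);HI=np.array([179,118,80,117,-9.5,177])
def ik(pos,R,q0,p):
    f=lambda q:np.concatenate([(fk(q,p)[0]-pos)*10,Ro.from_matrix(fk(q,p)[1].T@R).as_rotvec()])
    o=least_squares(f,np.clip(q0,LO+.1,HI-.1),bounds=(LO,HI),x_scale=30)
    return o.x,np.abs(o.fun).max()
E
python3 -c "
from h import *
import kin;kin.fit(True)"
```

```text
[ 0.1607  0.0001 -0.      0.5647  0.0001  0.4218  0.3064 -0.1598 -0.
 -0.    ] maxerr mm 0.004577169537389736
```

```bash
cat > plan.py <<'E'
from kin import *
p=fit()
L=[json.loads(l) for l in open('log.jsonl')]
qg,pg,Rg=[np.array(a) for a in L[4]]
cw=np.array([-.624,-.781,0]);cw/=np.linalg.norm(cw)
ct=Rg.T@cw                      # bottle axis in tool
ut=Rg.T@(np.array([.6393,-.1078,.157])-pg)  # underside centre in tool
def upright(P,hd):
    # tool pose with bottle axis up, underside centre at P, tool z heading hd deg
    R0=Ro.align_vectors([[0,0,1]],[ct])[0]
    z=R0.apply([0,0,1]);a=np.degrees(np.arctan2(z[1],z[0]))
    R=(Ro.from_euler('z',hd-a,degrees=True)*R0).as_matrix()
    return P-R@ut,R
def pts(q):
    H,a1,d,L1,e,L2,Lt,w,b,w5=p
    qr=np.radians(q);R1=Ro.from_rotvec([0,0,qr[0]]);R2=R1*Ro.from_rotvec(qr[1]*y);R3=R2*Ro.from_rotvec(-qr[2]*y);R4=R3*Ro.from_rotvec([-qr[3],0,0])
    el=np.array([0,0,H])+R2.apply([0,0,L1]);fe=el+R3.apply([L2,0,0]);wr=fe+R4.apply([0,w,0]);return el,fe,wr
E
python3 - <<'E'
from plan import *
np.set_printoptions(precision=3,suppress=True)
print(ct,ut)
P=np.array([.479,-.387,.002]);rng=np.random.default_rng(0)
for hd in range(-180,180,20):
    T,R=upright(P,hd);sols=[]
    for k in range(25):
        q0=LO+(HI-LO)*rng.random(6);q0[0]=rng.uniform(-90,60);q0[1]=rng.uniform(-20,80)
        q,e=ik(T,R,q0,p)
        if e<1e-3 and not any(np.abs(q-s).max()<1 for s in sols):sols.append(q)
    for q in sols:
        el,fe,wr=pts(q);print(hd,T.round(3),q.round(0),'fe',fe,'wr',wr)
E
```

```text
[ 0.938 -0.007 -0.346] [-0.006  0.005  0.164]
-180 [ 0.631 -0.392  0.064] [ -15.   85.   71.   23. -143.  -66.] fe [ 0.941 -0.246  0.108] wr [ 0.918 -0.392  0.17 ]
-160 [ 0.623 -0.34   0.064] [  -6.   70.   33.   28. -118.  -66.] fe [ 0.865 -0.097  0.109] wr [ 0.893 -0.241  0.17 ]
-140 [ 0.598 -0.293  0.064] [   1.   59.    6.   36. -100.  -68.] fe [0.74  0.018 0.113] wr [ 0.819 -0.108  0.17 ]
-120 [ 0.559 -0.258  0.064] [  8.  50. -19.  48. -83. -74.] fe [0.578 0.081 0.128] wr [ 0.703 -0.009  0.17 ]
-100 [ 0.51  -0.238  0.064] [ 11.  42. -43.  68. -71. -86.] fe [0.404 0.076 0.159] wr [0.56  0.045 0.17 ]
-20 [ 0.338 -0.33   0.064] [ -87.   39.  -47. -111.  -68.  -95.] fe [ 0.017 -0.383  0.181] wr [ 0.068 -0.232  0.17 ]
0 [ 0.327 -0.382  0.064] [ -83.   36.  -27.  -87.  -69. -120.] fe [ 0.067 -0.521  0.243] wr [ 0.04  -0.382  0.17 ]
20 [ 0.335 -0.434  0.064] [ -78.   41.   -8.  -71.  -80. -132.] fe [ 0.14  -0.632  0.269] wr [ 0.065 -0.533  0.17 ]
40 [ 0.36  -0.481  0.064] [ -72.   48.   11.  -61.  -94. -139.] fe [ 0.239 -0.721  0.281] wr [ 0.139 -0.665  0.17 ]
60 [ 0.399 -0.516  0.064] [ -65.   57.   32.  -55. -110. -143.] fe [ 0.362 -0.776  0.288] wr [ 0.255 -0.765  0.17 ]
80 [ 0.448 -0.536  0.064] [ -58.   67.   55.  -52. -127. -146.] fe [ 0.495 -0.789  0.294] wr [ 0.398 -0.819  0.17 ]
```

```bash
sed -i 's/L\[4\]\]/L[3]]/' plan.py
cat > t1.py <<'E'
from plan import *
np.set_printoptions(precision=3,suppress=True)
print(ct,ut)
P=np.array([.479,-.387,.002]);rng=np.random.default_rng(0)
for hd in range(-180,180,15):
    T,R=upright(P,hd);sols=[]
    for k in range(25):
        q0=LO+(HI-LO)*rng.random(6);q0[0]=rng.uniform(-90,60);q0[1]=rng.uniform(-20,80)
        q,e=ik(T,R,q0,p)
        if e<1e-3 and not any(np.abs(q-s).max()<1 for s in sols):sols.append(q)
    for q in sols:
        el,fe,wr=pts(q);print(hd,T.round(3),q.round(0),'fe',fe,'wr',wr)
E
python3 t1.py
```

```text
[ 0.94  -0.007 -0.342] [-0.064  0.001  0.008]
-180 [ 0.465 -0.387  0.065] [ -17.   62.   18.   17. -114.  -77.] fe [ 0.765 -0.232  0.136] wr [ 0.753 -0.387  0.17 ]
-165 [ 0.466 -0.391  0.065] [ -13.   58.    6.   27. -104.  -73.] fe [ 0.72  -0.165  0.125] wr [ 0.744 -0.316  0.17 ]
-150 [ 0.467 -0.394  0.065] [-10.  54.  -6.  37. -93. -72.] fe [ 0.655 -0.11   0.123] wr [ 0.716 -0.25   0.17 ]
-135 [ 0.469 -0.397  0.065] [ -7.  50. -20.  49. -83. -74.] fe [ 0.575 -0.074  0.128] wr [ 0.673 -0.193  0.17 ]
-120 [ 0.472 -0.399  0.065] [ -7.  46. -33.  64. -75. -79.] fe [ 0.486 -0.062  0.141] wr [ 0.616 -0.15   0.17 ]
-105 [ 0.476 -0.401  0.065] [-11.  42. -44.  85. -70. -87.] fe [ 0.397 -0.078  0.16 ] wr [ 0.55  -0.122  0.17 ]
-90 [ 0.479 -0.401  0.065] [-20.  39. -53. 111. -71. -93.] fe [ 0.32  -0.115  0.176] wr [ 0.479 -0.113  0.17 ]
-45 [ 0.489 -0.397  0.065] [ -61.   41.  -52. -165.  -72.  -90.] fe [ 0.172 -0.305  0.168] wr [ 0.285 -0.193  0.17 ]
-30 [ 0.491 -0.394  0.065] [ -67.   38.  -41. -141.  -62.  -97.] fe [ 0.168 -0.39   0.187] wr [ 0.242 -0.25   0.17 ]
-15 [ 0.493 -0.39   0.065
[... 787 characters left out ...]
90 [ 0.479 -0.373  0.065] [ -46.   58.   32.  -47. -118. -135.] fe [ 0.593 -0.623  0.275] wr [ 0.479 -0.661  0.17 ]
105 [ 0.475 -0.374  0.065] [ -42.   62.   38.  -40. -126. -129.] fe [ 0.661 -0.586  0.263] wr [ 0.55  -0.652  0.17 ]
120 [ 0.472 -0.375  0.065] [ -36.   64.   41.  -30. -131. -120.] fe [ 0.723 -0.532  0.244] wr [ 0.616 -0.624  0.17 ]
135 [ 0.469 -0.377  0.065] [ -31.   66.   41.  -18. -133. -108.] fe [ 0.769 -0.462  0.215] wr [ 0.672 -0.581  0.17 ]
150 [ 0.467 -0.38   0.065] [ -26.   66.   36.   -5. -130.  -95.] fe [ 0.792 -0.384  0.182] wr [ 0.716 -0.524  0.17 ]
165 [ 0.465 -0.384  0.065] [ -21.   64.   28.    7. -123.  -84.] fe [ 0.79  -0.306  0.154] wr [ 0.744 -0.458  0.17 ]
```

Run:
```python
from h import *
print('rail far end',tri((150,148),(232,157)))
for z in (0,.05,.1,.15): print(z,plane((157,300),z),plane((151,160),z),'side',plane((120,225),z,'side'),plane((60,265),z,'side'))
print('tub',plane((436,340),.05),'bowl',plane((350,395),.03),'timer ctr',plane((275,355),.03))
```

```text
rail far end (array([0.5434, 0.1772, 0.1133]), np.float64(1.2651182304832713))
0 [ 0.2444 -0.0924  0.    ] [0.593  0.2578 0.    ] side [0.1683 0.0405 0.    ] [ 0.0189 -0.1305  0.    ]
0.05 [ 0.2273 -0.123   0.05  ] [0.5535 0.2047 0.05  ] side [ 0.1676 -0.0679  0.05  ] [ 0.0316 -0.2235  0.05  ]
0.1 [ 0.2102 -0.1536  0.1   ] [0.5141 0.1516 0.1   ] side [ 0.1669 -0.1763  0.1   ] [ 0.0443 -0.3166  0.1   ]
0.15 [ 0.1931 -0.1842  0.15  ] [0.4746 0.0985 0.15  ] side [ 0.1662 -0.2847  0.15  ] [ 0.057  -0.4097  0.15  ]
tub [ 0.4387 -0.6347  0.05  ] bowl [ 0.2689 -0.5376  0.03  ] timer ctr [ 0.2619 -0.3853  0.03  ]
```

```bash
cat > t2.py <<'E'
from plan import *
np.set_printoptions(precision=3,suppress=True)
P=np.array([.453,-.3725,.0])
q0,p0,R0=[np.array(a) for a in L[-1]]
def rel(T,R):
    rv=np.degrees(Ro.from_matrix(R0.T@R).as_rotvec());return np.r_[R0.T@(T-p0),rv]
q=q0
qs={}
for hd in (0,10,20):
  for dz in (.12,.003):
    T,R=upright(P+[0,0,dz],hd)
    best=None
    for s in ([-66,37,-20,-100,-60,-125],[-63,40,-11,-85,-67,-133]):
        q,e=ik(T,R,s,p)
        if best is None or e<best[1]:best=(q,e)
    el,fe,wr=pts(best[0]);qs[hd,dz]=best[0]
    print(hd,dz,T,best[0].round(1),best[1].round(5),'el',el,'fe',fe,'wr',wr)
qf=qs[10,.12]
N=15
for i in range(N+1):
    q=q0+(qf-q0)*i/N;T,R=fk(q,p);el,fe,wr=pts(q)
    bot=T+R@ut;tip=bot+.184*R@ct
    body=[T+R@np.array([sx*.0375,sy*.095,-.07-k]) for sx in(-1,1) for sy in(-1,1) for k in(0,.1)]
    print(i,rel(T,R).round(3),'bot',bot,'tip',tip,'bodyminz',min(b[2] for b in body).round(3),'fe',fe,'wr',wr)
E
python3 t2.py
```

```text
0 0.12 [ 0.467 -0.372  0.183] [ -64.6   21.1  -20.5  -90.8  -58.1 -143.1] 0.0 el [ 0.087 -0.184  0.687] fe [ 0.222 -0.469  0.407] wr [ 0.179 -0.372  0.288]
0 0.003 [ 0.467 -0.372  0.066] [ -67.7   36.5  -23.2  -98.8  -61.6 -122.4] 0.0 el [ 0.127 -0.311  0.615] fe [ 0.208 -0.508  0.25 ] wr [ 0.179 -0.372  0.171]
10 0.12 [ 0.467 -0.37   0.183] [ -64.1   24.   -15.   -83.4  -65.5 -145.6] 0.0 el [ 0.1   -0.207  0.677] fe [ 0.243 -0.502  0.411] wr [ 0.183 -0.42   0.288]
10 0.003 [ 0.467 -0.37   0.066] [ -66.1   37.7  -17.1  -89.2  -65.8 -128.2] 0.0 el [ 0.14  -0.316  0.608] fe [ 0.238 -0.538  0.263] wr [ 0.183 -0.42   0.171]
20 0.12 [ 0.466 -0.367  0.183] [ -63.3   27.1   -9.3  -77.3  -73.  -147.1] 0.0 el [ 0.116 -0.229  0.664] fe [ 0.268 -0.533  0.413] wr [ 0.195 -0.466  0.288]
20 0.003 [ 0.466 -0.367  0.066] [ -64.4   39.4  -11.2  -81.1  -71.2 -132.3] 0.0 el [ 0.155 -0.324  0.597] fe [ 0.27  -0.565  0.271] wr [ 0.195 -0.466  0.171]
0 [ 0. -0.  0. -0.  0.  0.] bot [ 0.642 -0.108  0.323] tip [ 0.527 -0.252  0.322] bodyminz 0.36 fe [ 0.564 -0.089  0.645] wr [ 0.533 -0.238  0.596]
1 [ 0.025
[... 1889 characters left out ...]
-0.004   0.055 -49.751 -38.597 156.989] bot [ 0.491 -0.343  0.132] tip [ 0.462 -0.253  0.29 ] bodyminz 0.143 fe [ 0.342 -0.455  0.454] wr [ 0.25  -0.422  0.328]
13 [   0.234   -0.011    0.049   57.68    41.646 -162.226] bot [ 0.477 -0.352  0.125] tip [ 0.465 -0.288  0.297] bodyminz 0.149 fe [ 0.31  -0.473  0.44 ] wr [ 0.226 -0.423  0.313]
14 [   0.255   -0.019    0.041   59.347   39.731 -147.277] bot [ 0.464 -0.362  0.121] tip [ 0.462 -0.328  0.302] bodyminz 0.159 fe [ 0.277 -0.489  0.425] wr [ 0.204 -0.422  0.3  ]
15 [   0.279   -0.026    0.032   61.139   37.786 -132.299] bot [ 0.453 -0.373  0.12 ] tip [ 0.453 -0.373  0.304] bodyminz 0.171 fe [ 0.243 -0.502  0.411] wr [ 0.183 -0.42   0.288]
```

```bash
cat > leg.py <<'E'
from plan import *
import sys
np.set_printoptions(precision=3,suppress=True)
def show(q0,qf,n=3,N=12):
    for j in range(n):
        a=q0+(qf-q0)*j/n;b=q0+(qf-q0)*(j+1)/n
        Ta,Ra=fk(a,p);Tb,Rb=fk(b,p);v=np.r_[Ra.T@(Tb-Ta),np.degrees(Ro.from_matrix(Ra.T@Rb).as_rotvec())]
        print('leg',j,v,'ang',np.linalg.norm(v[3:]),'joints',b.round(1))
        for i in range(N+1):
            f=i/N;T=Ta+Ra@(v[:3]*f);R=Ra@Ro.from_rotvec(v[3:]*f,degrees=True).as_matrix()
            bot=T+R@ut;tip=bot+.184*R@ct
            body=[T+R@np.array([sx*.0375,sy*.095,-.07-k]) for sx in(-1,1) for sy in(-1,1) for k in(0,.1)]
            if i%3==0:print('  ',i,'T',T,'bot',bot,'tip',tip,'bodyminz',min(x[2] for x in body).round(3),'wr',T-R[:,2]*p[6])
E
python3 - <<'E'
from leg import *
P=np.array([.453,-.3725,.22])
q0=np.array(L[-1][0]);T,R=upright(P,10);qf,e=ik(T,R,[-64,20,-15,-80,-65,-150],p);print(qf,e)
show(q0,qf)
E
```

```text
[ -62.287   14.397  -10.6    -78.042  -66.186 -161.083] 2.1651702228631104e-12
leg 0 [  0.093   0.009   0.013  -8.994 -15.232  69.538] ang 71.75230285868356 joints [-26.7  15.3   1.6 -38.  -69.9 -70.9]
   0 T [ 0.603 -0.158  0.309] bot [ 0.642 -0.108  0.323] tip [ 0.527 -0.252  0.322] bodyminz 0.36 wr [ 0.533 -0.238  0.596]
   3 T [ 0.588 -0.173  0.298] bot [ 0.64  -0.138  0.315] tip [ 0.49  -0.245  0.305] bodyminz 0.334 wr [ 0.513 -0.274  0.577]
   6 T [ 0.574 -0.187  0.287] bot [ 0.633 -0.17   0.304] tip [ 0.46  -0.232  0.293] bodyminz 0.306 wr [ 0.487 -0.306  0.555]
   9 T [ 0.559 -0.202  0.276] bot [ 0.622 -0.204  0.29 ] tip [ 0.438 -0.216  0.285] bodyminz 0.281 wr [ 0.456 -0.333  0.533]
   12 T [ 0.545 -0.217  0.265] bot [ 0.605 -0.237  0.273] tip [ 0.425 -0.2    0.283] bodyminz 0.26 wr [ 0.422 -0.353  0.51 ]
leg 1 [  0.012  -0.061  -0.038 -19.238 -10.282  68.166] ang 71.57146892154779 joints [ -44.5   14.8   -4.5  -58.   -68.1 -116. ]
   0 T [ 0.545 -0.217  0.265] bot [ 0.605 -0.237  0.273] tip [ 0.425 -0.2    0.283] bodyminz 0.26 wr [ 0.422 -0.353  0.51 ]
   3 T [ 0.535 -0.232
[... 532 characters left out ...]
6] ang 70.36766234292028 joints [ -62.3   14.4  -10.6  -78.   -66.2 -161.1]
   0 T [ 0.506 -0.278  0.259] bot [ 0.522 -0.331  0.225] tip [ 0.452 -0.206  0.341] bodyminz 0.22 wr [ 0.296 -0.409  0.439]
   3 T [ 0.496 -0.301  0.265] bot [ 0.502 -0.347  0.22 ] tip [ 0.457 -0.24   0.363] bodyminz 0.222 wr [ 0.263 -0.425  0.419]
   6 T [ 0.486 -0.324  0.271] bot [ 0.483 -0.358  0.217] tip [ 0.46  -0.28   0.382] bodyminz 0.232 wr [ 0.232 -0.431  0.403]
   9 T [ 0.477 -0.347  0.277] bot [ 0.466 -0.366  0.216] tip [ 0.459 -0.325  0.396] bodyminz 0.249 wr [ 0.204 -0.428  0.392]
   12 T [ 0.467 -0.37   0.283] bot [ 0.453 -0.373  0.22 ] tip [ 0.453 -0.372  0.404] bodyminz 0.271 wr [ 0.183 -0.42   0.388]
```

{"name": "drive_tool", "arguments": {"deltas": [{"dx": 0.009, "dy": 0.001, "dz": 0.001, "wx": -0.9, "wy": -1.5, "wz": 7}, {"dx": 0.018, "dy": 0.002, "dz": 0.003, "wx": -1.8, "wy": -3, "wz": 14}, {"dx": 0.028, "dy": 0.003, "dz": 0.004, "wx": -2.7, "wy": -4.5, "wz": 21}, {"dx": 0.037, "dy": 0.004, "dz": 0.005, "wx": -3.6, "wy": -6, "wz": 28}, {"dx": 0.046, "dy": 0.005, "dz": 0.006, "wx": -4.5, "wy": -7.6, "wz": 35}, {"dx": 0.056, "dy": 0.005, "dz": 0.008, "wx": -5.4, "wy": -9, "wz": 42}, {"dx": 0.065, "dy": 0.006, "dz": 0.009, "wx": -6.3, "wy": -10.6, "wz": 49}, {"dx": 0.074, "dy": 0.007, "dz": 0.01, "wx": -7.2, "wy": -12, "wz": 56}, {"dx": 0.084, "dy": 0.008, "dz": 0.012, "wx": -8, "wy": -13.7, "wz": 63}, {"dx": 0.093, "dy": 0.009, "dz": 0.013, "wx": -9, "wy": -15, "wz": 70}, {"dx": 0.093, "dy": 0.009, "dz": 0.013, "wx": -9, "wy": -15, "wz": 70}]}}

```text
time_s: 4.25
tcp_pos: [0.5391, -0.2158, 0.2547]
ee_rot: [[-0.895, 0.223, 0.386], [0.394, 0.802, 0.449], [-0.21, 0.554, -0.806]]
wrist_force: [-0.1, 1.0, -2.5]
gripper_width: 0.619
```

{"name": "drive_tool", "arguments": {"deltas": [{"dx": 0.001, "dy": -0.006, "dz": -0.004, "wx": -1.9, "wy": -1, "wz": 7}, {"dx": 0.002, "dy": -0.012, "dz": -0.008, "wx": -3.8, "wy": -2, "wz": 14}, {"dx": 0.004, "dy": -0.018, "dz": -0.011, "wx": -5.8, "wy": -3, "wz": 20}, {"dx": 0.005, "dy": -0.024, "dz": -0.015, "wx": -7.7, "wy": -4, "wz": 27}, {"dx": 0.006, "dy": -0.03, "dz": -0.019, "wx": -9.6, "wy": -5, "wz": 34}, {"dx": 0.007, "dy": -0.037, "dz": -0.023, "wx": -11.5, "wy": -6, "wz": 41}, {"dx": 0.008, "dy": -0.043, "dz": -0.027, "wx": -13.5, "wy": -7, "wz": 48}, {"dx": 0.01, "dy": -0.049, "dz": -0.03, "wx": -15.4, "wy": -8, "wz": 55}, {"dx": 0.011, "dy": -0.055, "dz": -0.034, "wx": -17.3, "wy": -9, "wz": 61}, {"dx": 0.012, "dy": -0.061, "dz": -0.038, "wx": -19, "wy": -10, "wz": 68}, {"dx": 0.012, "dy": -0.061, "dz": -0.038, "wx": -19, "wy": -10, "wz": 68}]}}

```text
time_s: 5.35
tcp_pos: [0.5015, -0.2769, 0.2509]
ee_rot: [[-0.142, 0.726, 0.673], [0.873, -0.228, 0.43], [0.466, 0.649, -0.602]]
wrist_force: [-0.3, 0.3, -2.9]
gripper_width: 0.616
```

Run:
```python
from h import *
s=log();print(s['time_s'],s['gripper_width'],s['joints'])
from leg import *
P=np.array([.453,-.3725,.22])
q0=s['joints'];print(fit(True));T,R=upright(P,10);qf,e=ik(T,R,[-64,20,-15,-80,-65,-150],p)
show(q0,qf,1)
im=cams.capture('side');cv2.imwrite('pics/s5.png',im[:,:,::-1])
```

```text
5.35 0.616231756498319 [ -44.2567   15.044    -5.0426  -57.1316  -67.8329 -116.6009]
[ 0.161  0.    -0.     0.565  0.     0.422  0.306 -0.16  -0.     0.   ] maxerr mm 0.0018861483807586232
[ 0.161  0.    -0.     0.565  0.     0.422  0.306 -0.16  -0.     0.   ]
leg 0 [ -0.061   0.017  -0.083 -26.735   6.203  64.568] ang 70.15901179193665 joints [ -62.3   14.4  -10.6  -78.   -66.2 -161.1]
   0 T [ 0.501 -0.277  0.251] bot [ 0.517 -0.329  0.217] tip [ 0.449 -0.205  0.334] bodyminz 0.214 wr [ 0.295 -0.409  0.435]
   3 T [ 0.493 -0.3    0.259] bot [ 0.497 -0.345  0.213] tip [ 0.455 -0.24   0.358] bodyminz 0.218 wr [ 0.262 -0.425  0.417]
   6 T [ 0.484 -0.323  0.267] bot [ 0.48  -0.357  0.212] tip [ 0.459 -0.28   0.378] bodyminz 0.229 wr [ 0.231 -0.432  0.401]
   9 T [ 0.475 -0.347  0.275] bot [ 0.465 -0.366  0.214] tip [ 0.458 -0.325  0.394] bodyminz 0.248 wr [ 0.204 -0.429  0.391]
   12 T [ 0.467 -0.37   0.283] bot [ 0.453 -0.373  0.22 ] tip [ 0.453 -0.372  0.404] bodyminz 0.271 wr [ 0.183 -0.42   0.388]
```

View pics/s5.png

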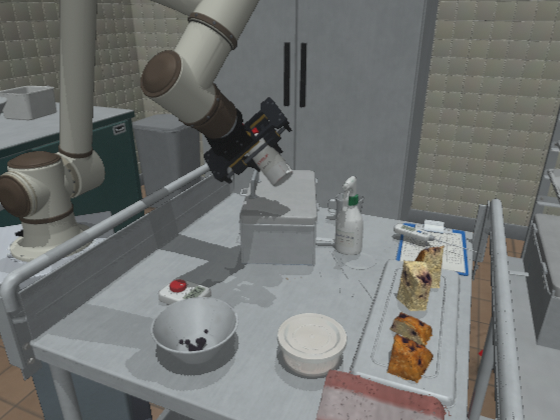

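{"name": "drive_tool", "arguments": {"deltas": [{"dx": -0.006, "dy": 0.002, "dz": -0.008, "wx": -2.7, "wy": 0.6, "wz": 6.5}, {"dx": -0.012, "dy": 0.003, "dz": -0.017, "wx": -5.3, "wy": 1.2, "wz": 13}, {"dx": -0.018, "dy": 0.005, "dz": -0.025, "wx": -8, "wy": 1.9, "wz": 19.4}, {"dx": -0.024, "dy": 0.007, "dz": -0.033, "wx": -10.7, "wy": 2.5, "wz": 26}, {"dx": -0.03, "dy": 0.008, "dz": -0.042, "wx": -13.4, "wy": 3.1, "wz": 32.3}, {"dx": -0.037, "dy": 0.01, "dz": -0.05, "wx": -16, "wy": 3.7, "wz": 38.7}, {"dx": -0.043, "dy": 0.012, "dz": -0.058, "wx": -18.7, "wy": 4.3, "wz": 45.2}, {"dx": -0.049, "dy": 0.014, "dz": -0.066, "wx": -21.4, "wy": 5, "wz": 51.7}, {"dx": -0.055, "dy": 0.015, "dz": -0.075, "wx": -24, "wy": 5.6, "wz": 58}, {"dx": -0.061, "dy": 0.017, "dz": -0.083, "wx": -26.7, "wy": 6.2, "wz": 64.6}, {"dx": -0.061, "dy": 0.017, "dz": -0.083, "wx": -26.7, "wy": 6.2, "wz": 64.6}]}}

```text
time_s: 6.5
tcp_pos: [0.4673, -0.3698, 0.2845]
ee_rot: [[0.338, 0.172, 0.925], [0.055, -0.985, 0.163], [0.94, -0.004, -0.342]]
wrist_force: [0.3, -0.0, -2.1]
gripper_width: 0.618
```

Run:
```python
from h import *
s=log();print(s['time_s'],s['gripper_width'],s['joints'],s['tcp_pos'])
from leg import *
T,R=s['tcp_pos'],s['ee_rot'];print('bot',T+R@ut,'axis',R@ct)
for n in('scene','side'):
    im=cams.capture(n);cv2.imwrite(f'pics/{n}6.png',im[:,:,::-1])
a=cv2.imread('pics/scene6.png')[60:260,180:380];b=cv2.imread('pics/side6.png')[60:260,180:380]
cv2.imwrite('pics/z6.png',cv2.resize(np.hstack([a,b]),(800,400),interpolation=2))
```

```text
6.5 0.6177851113639051 [ -62.2007   14.2955  -10.472   -77.9816  -66.1636 -161.1945] [ 0.4673 -0.3698  0.2845]
bot [ 0.454 -0.373  0.222] axis [-0.001  0.002  1.   ]
```

View pics/z6.png

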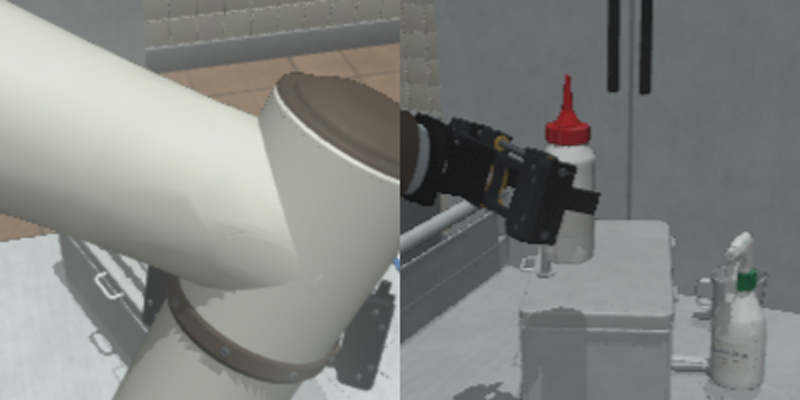

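Run:
```python
from h import *
print(proj([.454,-.373,.222],'side'),proj([.453,-.373,.406],'side'),'seen tip',180+(568-400)/2,60+77/2,'bottom ctr',180+174/2,60+262/2)
print(proj([.454,-.373,.0],'scene'),proj([.454,-.373,.0],'side'))
```

```text
[264.3419 187.653 ] [262.4517  97.1422] seen tip 264.0 98.5 bottom ctr 267.0 191.0
[315.8193 287.4199] [265.7444 278.7318]
```

{"name": "drive_tool", "arguments": {"deltas": [{"dx": -0.028, "dy": 0, "dz": 0.01, "wx": 0, "wy": 0, "wz": 0}, {"dx": -0.066, "dy": 0, "dz": 0.024, "wx": 0, "wy": 0, "wz": 0}, {"dx": -0.104, "dy": 0, "dz": 0.038, "wx": 0, "wy": 0, "wz": 0}, {"dx": -0.141, "dy": 0.001, "dz": 0.051, "wx": 0, "wy": 0, "wz": 0}, {"dx": -0.17, "dy": 0.001, "dz": 0.062, "wx": 0, "wy": 0, "wz": 0}, {"dx": -0.188, "dy": 0.001, "dz": 0.068, "wx": 0, "wy": 0, "wz": 0}, {"dx": -0.197, "dy": 0.001, "dz": 0.072, "wx": 0, "wy": 0, "wz": 0}, {"dx": -0.197, "dy": 0.001, "dz": 0.072, "wx": 0, "wy": 0, "wz": 0}]}}

```text
time_s: 7.4
tcp_pos: [0.4682, -0.3689, 0.0733]
ee_rot: [[0.338, 0.173, 0.925], [0.051, -0.985, 0.165], [0.94, -0.008, -0.342]]
wrist_force: [-0.8, 0.7, -2.2]
gripper_width: 0.616
```

Run:
```python
from h import *
s=log();print(s['time_s'],s['gripper_width'],s['joints'],s['tcp_pos'],s['wrist_force'])
from leg import *
T,R=s['tcp_pos'],s['ee_rot'];print('bot',T+R@ut,'axis',R@ct)
im=cams.capture('side');cv2.imwrite(f'pics/side7.png',im[:,:,::-1])
b=cv2.imread('pics/side7.png')[140:320,160:360]
cv2.imwrite('pics/z7.png',cv2.resize(b,None,fx=3.3,fy=3.3,interpolation=2))
```

```text
7.4 0.6158211447289528 [ -65.8431   36.7908  -17.0422  -88.8806  -65.7395 -129.3984] [ 0.4682 -0.3689  0.0733] [-0.8305  0.6665 -2.226 ]
bot [ 0.455 -0.372  0.01 ] axis [ 0.    -0.002  1.   ]
```

View pics/z7.png

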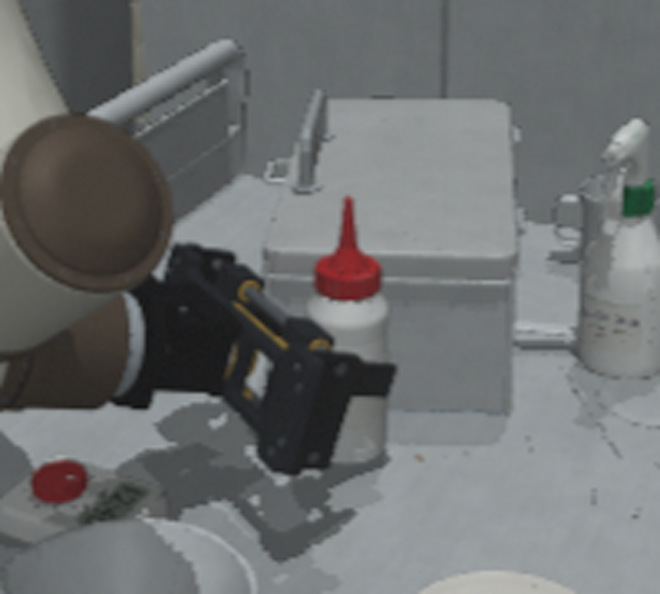

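{"name": "drive_tool", "arguments": {"deltas": [{"dx": -0.003, "dy": 0, "dz": 0.001, "wx": 0, "wy": 0, "wz": 0}, {"dx": -0.006, "dy": 0, "dz": 0.002, "wx": 0, "wy": 0, "wz": 0}, {"dx": -0.006, "dy": 0, "dz": 0.002, "wx": 0, "wy": 0, "wz": 0}]}}

```text
time_s: 7.75
tcp_pos: [0.4677, -0.3692, 0.0692]
ee_rot: [[0.337, 0.171, 0.926], [0.053, -0.985, 0.163], [0.94, -0.006, -0.341]]
wrist_force: [0.5, 0.4, -3.3]
gripper_width: 0.616
```

{"name": "drive_tool", "arguments": {"deltas": [{"dx": -0.002, "dy": 0, "dz": 0.001, "wx": 0, "wy": 0, "wz": 0}, {"dx": -0.002, "dy": 0, "dz": 0.001, "wx": 0, "wy": 0, "wz": 0}]}}

```text
time_s: 7.95
tcp_pos: [0.4679, -0.369, 0.0665]
ee_rot: [[0.337, 0.171, 0.926], [0.052, -0.985, 0.163], [0.94, -0.007, -0.341]]
wrist_force: [0.1, 0.8, -2.7]
gripper_width: 0.625
```

{"name": "drive_tool", "arguments": {"deltas": [{"dx": -0.002, "dy": 0, "dz": 0.001, "wx": 0, "wy": 0, "wz": 0}, {"dx": -0.002, "dy": 0, "dz": 0.001, "wx": 0, "wy": 0, "wz": 0}]}}

```text
time_s: 8.15
tcp_pos: [0.4681, -0.3689, 0.0639]
ee_rot: [[0.338, 0.171, 0.926], [0.051, -0.985, 0.163], [0.94, -0.008, -0.341]]
wrist_force: [0.9, 1.3, -3.0]
gripper_width: 0.62
```

{"name": "drive_tool", "arguments": {"deltas": [{"dx": -0.001, "dy": 0, "dz": 0, "wx": 0, "wy": 0, "wz": 0}, {"dx": -0.001, "dy": 0, "dz": 0, "wx": 0, "wy": 0, "wz": 0}]}}

```text
time_s: 8.35
tcp_pos: [0.4677, -0.369, 0.063]
ee_rot: [[0.338, 0.171, 0.926], [0.051, -0.985, 0.163], [0.94, -0.008, -0.341]]
wrist_force: [-0.5, -0.3, -2.3]
gripper_width: 0.617
```

{"name": "drive_tool", "arguments": {"deltas": [{"dx": -0.002, "dy": 0, "dz": 0, "wx": 0, "wy": 0, "wz": 0}, {"dx": -0.002, "dy": 0, "dz": 0, "wx": 0, "wy": 0, "wz": 0}]}}

```text
time_s: 8.55
tcp_pos: [0.4675, -0.3691, 0.0622]
ee_rot: [[0.335, 0.172, 0.926], [0.052, -0.985, 0.164], [0.941, -0.007, -0.339]]
wrist_force: [-0.0, 0.3, 1.4]
gripper_width: 0.617
```

{"name": "drive_tool", "arguments": {"gripper": 0.85, "deltas": [{"dx": 0, "dy": 0, "dz": 0, "wx": 0, "wy": 0, "wz": 0}, {"dx": 0, "dy": 0, "dz": 0, "wx": 0, "wy": 0, "wz": 0}, {"dx": 0, "dy": 0, "dz": 0, "wx": 0, "wy": 0, "wz": 0}, {"dx": 0, "dy": 0, "dz": 0, "wx": 0, "wy": 0, "wz": 0}, {"dx": 0, "dy": 0, "dz": 0, "wx": 0, "wy": 0, "wz": 0}]}}

```text
time_s: 9.05
tcp_pos: [0.4671, -0.3691, 0.0613]
ee_rot: [[0.337, 0.171, 0.926], [0.052, -0.985, 0.163], [0.94, -0.007, -0.341]]
wrist_force: [-0.1, 0.5, -0.0]
gripper_width: 0.844
```

{"name": "drive_tool", "arguments": {"deltas": [{"dx": 0, "dy": 0, "dz": -0.01, "wx": 0, "wy": 0, "wz": 0}, {"dx": 0, "dy": 0, "dz": -0.03, "wx": 0, "wy": 0, "wz": 0}, {"dx": 0, "dy": 0, "dz": -0.055, "wx": 0, "wy": 0, "wz": 0}, {"dx": 0, "dy": 0, "dz": -0.08, "wx": 0, "wy": 0, "wz": 0}, {"dx": 0, "dy": 0, "dz": -0.08, "wx": 0, "wy": 0, "wz": 0}]}}

```text
time_s: 9.55
tcp_pos: [0.3908, -0.3833, 0.0896]
ee_rot: [[0.338, 0.169, 0.926], [0.053, -0.986, 0.161], [0.94, -0.005, -0.342]]
wrist_force: [0.4, -0.3, 0.2]
gripper_width: 0.846
```

Run:
```python
from h import *
s=log();print(s['time_s'],s['gripper_width'],s['joints'],s['tcp_pos'],s['wrist_force'])
im=cams.capture('side');cv2.imwrite(f'pics/side8.png',im[:,:,::-1])
b=cv2.imread('pics/side8.png')[140:320,120:360]
cv2.imwrite('pics/z8.png',cv2.resize(b,None,fx=3.3,fy=3.3,interpolation=2))
```

```text
9.55 0.8462262083400807 [ -73.5123   34.3653  -18.7563  -82.7777  -70.2042 -129.6333] [ 0.3908 -0.3833  0.0896] [ 0.407  -0.3276  0.2091]
```

View pics/z8.png

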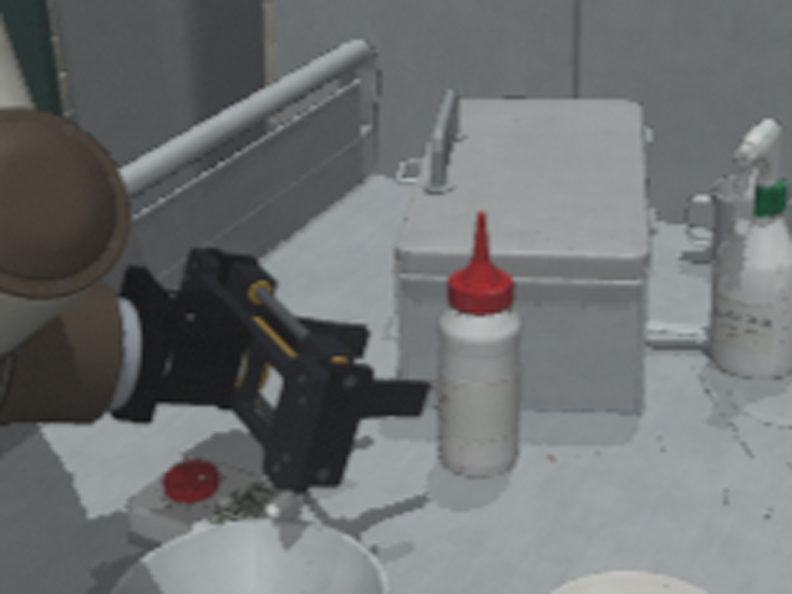

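```bash
cat > t3.py <<'E'
from plan import *
np.set_printoptions(precision=3,suppress=True)
yaw=np.radians(-25.4);bx=np.array([np.cos(yaw),np.sin(yaw),0]);by=np.array([-np.sin(yaw),np.cos(yaw),0]);O=np.array([.595,-.190,0])
hinge=O+.0676*bx+[0,0,.127]
def bar(th,hinge=hinge):
    a=np.array([-.1596,.043]);c,s=np.cos(th),np.sin(th)
    x=a[0]*c+a[1]*s; z=-a[0]*s+a[1]*c
    return hinge+x*bx+[0,0,z]
if __name__=='__main__':
    for sg in(1,-1):
        x=sg*by;z=np.array([0,0,-1.]);R=np.stack([x,np.cross(z,x),z],1)
        q=np.array([-10,20,0,0,-70,0.]) 
        q[5]= -30 if sg==-1 else 150
        for th in (0,.3,.6,.9,1.2,1.53):
            T=bar(th)+.019*z
            q,e=ik(T,R,q,p);el,fe,wr=pts(q);print(sg,th,T,q.round(1),e.round(4),'fe',fe,'wr',wr)
E
python3 t3.py
```

```text
1 0 [ 0.512 -0.151  0.151] [  1.   16.9 -18.3   0.  -54.7 153.6] 0.0 fe [0.509 0.009 0.457] wr [ 0.512 -0.151  0.457]
1 0.3 [ 0.53  -0.159  0.196] [  0.1  16.3 -12.1   0.  -61.7 154.5] 0.0 fe [0.53  0.001 0.503] wr [ 0.53  -0.159  0.503]
1 0.6 [ 0.559 -0.173  0.234] [ -1.3  17.7  -4.4  -0.  -67.9 155.9] 0.0 fe [ 0.563 -0.013  0.54 ] wr [ 0.559 -0.173  0.54 ]
1 0.9 [ 0.597 -0.191  0.26 ] [ -3.   21.    4.2  -0.  -73.2 157.6] 0.0 fe [ 0.605 -0.031  0.566] wr [ 0.597 -0.191  0.566]
1 1.2 [ 0.64  -0.211  0.272] [ -4.6  25.5  12.9   0.  -77.4 159.2] 0.0 fe [ 0.653 -0.052  0.579] wr [ 0.64  -0.211  0.579]
1 1.53 [ 0.689 -0.235  0.269] [ -6.1  31.3  22.1   0.  -80.8 160.7] 0.0 fe [ 0.706 -0.076  0.576] wr [ 0.689 -0.235  0.576]
-1 0 [ 0.512 -0.151  0.151] [  1.   16.9 -18.3   0.  -54.7 -26.4] 0.0 fe [0.509 0.009 0.457] wr [ 0.512 -0.151  0.457]
-1 0.3 [ 0.53  -0.159  0.196] [  0.1  16.3 -12.1  -0.  -61.7 -25.5] 0.0 fe [0.53  0.001 0.503] wr [ 0.53  -0.159  0.503]
-1 0.6 [ 0.559 -0.173  0.234] [ -1.3  17.7  -4.4   0.  -67.9 -24.1] 0.0 fe [ 0.563 -0.013  0.54 ] wr [ 0.559 -0.173  0.54 ]
-1 0.9 [ 0.597 -0.191  0.26 ] [ -3.   21.    4.2  -0.  -73.2 -22.4] 0.0 fe [ 0.605 -0.031  0.566] wr [ 0.597 -0.191  0.566]
-1 1.2 [ 0.64  -0.211  0.272] [ -4.6  25.5  12.9  -0.  -77.4 -20.8] 0.0 fe [ 0.653 -0.052  0.579] wr [ 0.64  -0.211  0.579]
-1 1.53 [ 0.689 -0.235  0.269] [ -6.1  31.3  22.1   0.  -80.8 -19.3] 0.0 fe [ 0.706 -0.076  0.576] wr [ 0.689 -0.235  0.576]
```

Run:
```python
from leg import *
import t3
q0=np.array(L[-1][0]);T0,R0=fk(q0,p)
# lift
q1,e=ik(T0+[0,0,.2],R0,q0,p);print('lift',q1,e,R0.T@np.array([0,0,.2]),pts(q1))
x=-t3.by;z=np.array([0,0,-1.]);R=np.stack([x,np.cross(z,x),z],1)
T=t3.bar(0)+.05*t3.by;T[2]=.30
qf,e=ik(T,R,[1,10,0,0,-75,-26],p);print(T,qf,e)
show(q1,qf,4)
```

```text
lift [ -70.811   12.838  -11.944  -75.114  -73.635 -159.342] 7.139628377967302e-12 [ 0.188 -0.001 -0.068] (array([ 0.041, -0.119,  0.711]), array([ 0.167, -0.48 ,  0.535]), array([ 0.107, -0.433,  0.394]))
[ 0.533 -0.105  0.3  ] [  5.918  11.42   -3.394  -0.    -75.185 -31.318] 1.4432899320127035e-14
leg 0 [ -0.026  -0.099   0.059  26.632  -9.09  -47.88 ] ang 55.53704065155336 joints [ -51.6   12.5   -9.8  -56.3  -74.  -127.3]
   0 T [ 0.391 -0.383  0.29 ] bot [ 0.377 -0.386  0.227] tip [ 0.377 -0.386  0.411] bodyminz 0.278 wr [ 0.107 -0.433  0.394]
   3 T [ 0.398 -0.357  0.279] bot [ 0.385 -0.372  0.217] tip [ 0.385 -0.342  0.399] bodyminz 0.258 wr [ 0.127 -0.438  0.397]
   6 T [ 0.405 -0.33   0.268] bot [ 0.396 -0.357  0.21 ] tip [ 0.389 -0.299  0.385] bodyminz 0.24 wr [ 0.153 -0.439  0.405]
   9 T [ 0.412 -0.304  0.257] bot [ 0.408 -0.341  0.204] tip [ 0.391 -0.258  0.368] bodyminz 0.227 wr [ 0.184 -0.432  0.416]
   12 T [ 0.42  -0.278  0.246] bot [ 0.422 -0.323  0.2  ] tip [ 0.39  -0.219  0.349] bodyminz 0.218 wr [ 0.217 -0.417  0.429]
leg 1 [  0.04   -0.026   0.049  24.318   3.6
[... 1500 characters left out ...]
-56.001] ang 59.10179660078844 joints [  5.9  11.4  -3.4  -0.  -75.2 -31.3]
   0 T [ 0.47  -0.168  0.248] bot [ 0.533 -0.157  0.246] tip [ 0.36  -0.199  0.289] bodyminz 0.283 wr [ 0.455 -0.263  0.539]
   3 T [ 0.486 -0.153  0.261] bot [ 0.545 -0.126  0.259] tip [ 0.385 -0.206  0.303] bodyminz 0.304 wr [ 0.483 -0.226  0.558]
   6 T [ 0.502 -0.137  0.274] bot [ 0.552 -0.097  0.271] tip [ 0.415 -0.21   0.318] bodyminz 0.327 wr [ 0.506 -0.187  0.576]
   9 T [ 0.518 -0.121  0.287] bot [ 0.557 -0.071  0.282] tip [ 0.449 -0.21   0.336] bodyminz 0.349 wr [ 0.523 -0.146  0.592]
   12 T [ 0.533 -0.105  0.3  ] bot [ 0.56  -0.047  0.292] tip [ 0.487 -0.204  0.355] bodyminz 0.37 wr [ 0.533 -0.105  0.606]
```

{"name": "drive_tool", "arguments": {"deltas": [{"dx": 0.03, "dy": 0, "dz": -0.011, "wx": 0, "wy": 0, "wz": 0}, {"dx": 0.07, "dy": 0, "dz": -0.025, "wx": 0, "wy": 0, "wz": 0}, {"dx": 0.11, "dy": 0, "dz": -0.04, "wx": 0, "wy": 0, "wz": 0}, {"dx": 0.15, "dy": 0, "dz": -0.055, "wx": 0, "wy": 0, "wz": 0}, {"dx": 0.188, "dy": 0, "dz": -0.068, "wx": 0, "wy": 0, "wz": 0}]}}

```text
time_s: 10.1
tcp_pos: [0.3939, -0.3829, 0.2906]
ee_rot: [[0.337, 0.172, 0.926], [0.052, -0.985, 0.164], [0.94, -0.007, -0.341]]
wrist_force: [-0.4, -0.9, -0.1]
gripper_width: 0.853
```

{"name": "drive_tool", "arguments": {"deltas": [{"dx": -0.003, "dy": -0.012, "dz": 0.007, "wx": 3.3, "wy": -1.1, "wz": -6}, {"dx": -0.006, "dy": -0.025, "dz": 0.015, "wx": 6.7, "wy": -2.3, "wz": -12}, {"dx": -0.01, "dy": -0.037, "dz": 0.022, "wx": 10, "wy": -3.4, "wz": -18}, {"dx": -0.013, "dy": -0.05, "dz": 0.03, "wx": 13.3, "wy": -4.5, "wz": -24}, {"dx": -0.016, "dy": -0.062, "dz": 0.037, "wx": 16.6, "wy": -5.7, "wz": -30}, {"dx": -0.02, "dy": -0.074, "dz": 0.044, "wx": 20, "wy": -6.8, "wz": -36}, {"dx": -0.023, "dy": -0.087, "dz": 0.052, "wx": 23.3, "wy": -8, "wz": -42}, {"dx": -0.026, "dy": -0.099, "dz": 0.059, "wx": 26.6, "wy": -9.1, "wz": -48}]}}

```text
time_s: 10.9
tcp_pos: [0.4229, -0.2766, 0.2441]
ee_rot: [[0.052, 0.752, 0.657], [0.764, -0.454, 0.459], [0.644, 0.478, -0.598]]
wrist_force: [-1.2, 0.1, 0.2]
gripper_width: 0.848
```

{"name": "drive_tool", "arguments": {"deltas": [{"dx": 0.005, "dy": -0.003, "dz": 0.006, "wx": 3, "wy": 0.5, "wz": -6.5}, {"dx": 0.01, "dy": -0.006, "dz": 0.012, "wx": 6, "wy": 0.9, "wz": -13}, {"dx": 0.015, "dy": -0.01, "dz": 0.018, "wx": 9, "wy": 1.4, "wz": -19.5}, {"dx": 0.02, "dy": -0.013, "dz": 0.024, "wx": 12, "wy": 1.8, "wz": -26}, {"dx": 0.025, "dy": -0.016, "dz": 0.03, "wx": 15, "wy": 2.3, "wz": -32.5}, {"dx": 0.03, "dy": -0.02, "dz": 0.037, "wx": 18, "wy": 2.7, "wz": -39}, {"dx": 0.035, "dy": -0.023, "dz": 0.043, "wx": 21, "wy": 3.2, "wz": -45.5}, {"dx": 0.04, "dy": -0.026, "dz": 0.049, "wx": 24.3, "wy": 3.6, "wz": -52}]}}

```text
time_s: 11.7
tcp_pos: [0.4377, -0.212, 0.2283]
ee_rot: [[-0.683, 0.662, 0.308], [0.708, 0.499, 0.5], [0.178, 0.56, -0.81]]
wrist_force: [0.9, 0.2, 0.2]
gripper_width: 0.849
```

{"name": "drive_tool", "arguments": {"deltas": [{"dx": 0.001, "dy": 0.007, "dz": 0.002, "wx": 2.3, "wy": 1.3, "wz": -7}, {"dx": 0.003, "dy": 0.014, "dz": 0.005, "wx": 4.6, "wy": 2.6, "wz": -14}, {"dx": 0.004, "dy": 0.021, "dz": 0.007, "wx": 6.9, "wy": 4, "wz": -20.5}, {"dx": 0.005, "dy": 0.028, "dz": 0.01, "wx": 9.1, "wy": 5.3, "wz": -27.5}, {"dx": 0.007, "dy": 0.035, "dz": 0.012, "wx": 11.4, "wy": 6.6, "wz": -34}, {"dx": 0.008, "dy": 0.042, "dz": 0.014, "wx": 13.7, "wy": 8, "wz": -41}, {"dx": 0.01, "dy": 0.049, "dz": 0.017, "wx": 16, "wy": 9.3, "wz": -48}, {"dx": 0.011, "dy": 0.056, "dz": 0.019, "wx": 18.2, "wy": 10.6, "wz": -55}, {"dx": 0.011, "dy": 0.056, "dz": 0.019, "wx": 18.2, "wy": 10.6, "wz": -55}]}}

```text
time_s: 12.6
tcp_pos: [0.4738, -0.1659, 0.2468]
ee_rot: [[-0.987, -0.155, 0.05], [-0.133, 0.942, 0.308], [-0.095, 0.297, -0.95]]
wrist_force: [-0.5, 0.2, -0.2]
gripper_width: 0.85
```

Run:
```python
from h import *
s=log();print(s['time_s'],s['gripper_width'],s['joints'],s['tcp_pos'],s['wrist_force'])
import importlib,leg
from leg import *
import t3
x=-t3.by;z=np.array([0,0,-1.]);R=np.stack([x,np.cross(z,x),z],1)
T=t3.bar(0)+.05*t3.by;T[2]=.30
qf,e=ik(T,R,[1,10,0,0,-75,-26],p);show(s['joints'],qf,1)
```

```text
12.6 0.8501829090878888 [-12.9288  12.0357  -5.3189 -18.8578 -74.6693 -63.2198] [ 0.4738 -0.1659  0.2468] [-0.4555  0.1649 -0.1644]
leg 0 [ -0.072   0.064  -0.029  13.2    13.588 -55.612] ang 58.75000759649168 joints [  5.9  11.4  -3.4  -0.  -75.2 -31.3]
   0 T [ 0.474 -0.166  0.247] bot [ 0.537 -0.154  0.245] tip [ 0.364 -0.198  0.288] bodyminz 0.282 wr [ 0.458 -0.26   0.538]
   3 T [ 0.489 -0.151  0.26 ] bot [ 0.547 -0.124  0.259] tip [ 0.388 -0.205  0.302] bodyminz 0.304 wr [ 0.486 -0.224  0.558]
   6 T [ 0.504 -0.136  0.273] bot [ 0.554 -0.096  0.271] tip [ 0.417 -0.209  0.318] bodyminz 0.326 wr [ 0.508 -0.185  0.576]
   9 T [ 0.518 -0.121  0.287] bot [ 0.558 -0.07   0.282] tip [ 0.451 -0.209  0.335] bodyminz 0.348 wr [ 0.524 -0.145  0.592]
   12 T [ 0.533 -0.105  0.3  ] bot [ 0.56  -0.047  0.292] tip [ 0.487 -0.204  0.355] bodyminz 0.37 wr [ 0.533 -0.105  0.606]
```

{"name": "drive_tool", "arguments": {"deltas": [{"dx": -0.009, "dy": 0.008, "dz": -0.004, "wx": 1.6, "wy": 1.7, "wz": -7}, {"dx": -0.018, "dy": 0.016, "dz": -0.007, "wx": 3.3, "wy": 3.4, "wz": -14}, {"dx": -0.027, "dy": 0.024, "dz": -0.011, "wx": 5, "wy": 5.1, "wz": -21}, {"dx": -0.036, "dy": 0.032, "dz": -0.015, "wx": 6.6, "wy": 6.8, "wz": -28}, {"dx": -0.045, "dy": 0.04, "dz": -0.018, "wx": 8.2, "wy": 8.5, "wz": -35}, {"dx": -0.054, "dy": 0.048, "dz": -0.022, "wx": 9.9, "wy": 10.2, "wz": -42}, {"dx": -0.063, "dy": 0.056, "dz": -0.025, "wx": 11.5, "wy": 11.9, "wz": -49}, {"dx": -0.072, "dy": 0.064, "dz": -0.029, "wx": 13.2, "wy": 13.6, "wz": -55.6}, {"dx": -0.072, "dy": 0.064, "dz": -0.029, "wx": 13.2, "wy": 13.6, "wz": -55.6}, {"dx": -0.072, "dy": 0.064, "dz": -0.029, "wx": 13.2, "wy": 13.6, "wz": -55.6}]}}

```text
time_s: 13.6
tcp_pos: [0.5324, -0.1069, 0.2995]
ee_rot: [[-0.435, -0.9, -0.002], [-0.9, 0.435, 0.001], [-0.0, 0.003, -1.0]]
wrist_force: [-0.6, 0.7, -0.5]
gripper_width: 0.852
```

Run:
```python
from h import *
import pickle
s=log();print(s['time_s'],s['gripper_width'],s['joints'],s['tcp_pos'],s['ee_rot'])
im=cams.capture('wrist');cv2.imwrite('pics/w9.png',im[:,:,::-1]);pickle.dump(s,open('s9.pkl','wb'))
im=cams.capture('scene');cv2.imwrite('pics/scene9.png',im[:,:,::-1])
```

```text
13.6 0.8523520512422823 [  5.7092  11.4482  -3.3947  -0.0878 -75.2781 -31.4841] [ 0.5324 -0.1069  0.2995] [[-0.4352 -0.9003 -0.0022]
 [-0.9003  0.4352  0.0013]
 [-0.0002  0.0026 -1.    ]]
```

View pics/w9.png

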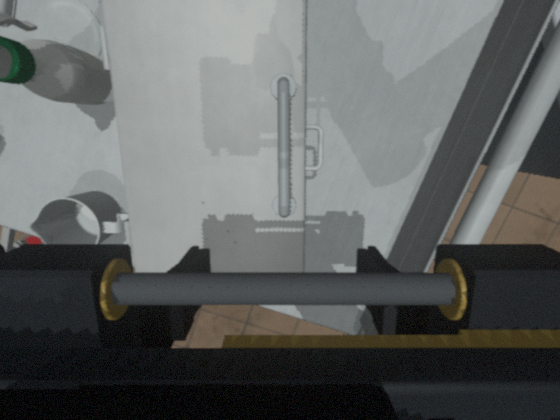

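View pics/scene9.png

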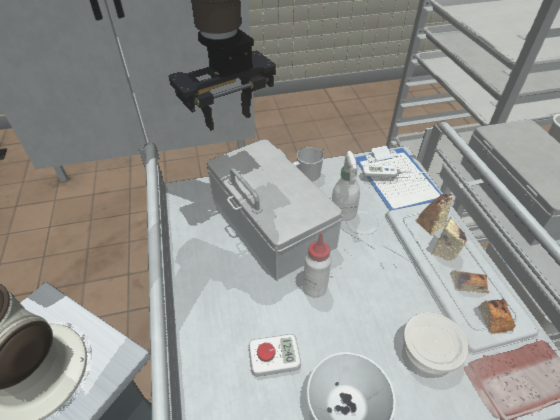

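Run:
```python
from h import *
import pickle
s=pickle.load(open('s9.pkl','rb'));W=wristP(s)
im=cv2.imread('pics/w9.png');cv2.imwrite('pics/z9.png',cv2.resize(im[60:240,90:350],None,fx=3,fy=3,interpolation=2))
```

```text
(no output)
```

View pics/z9.png

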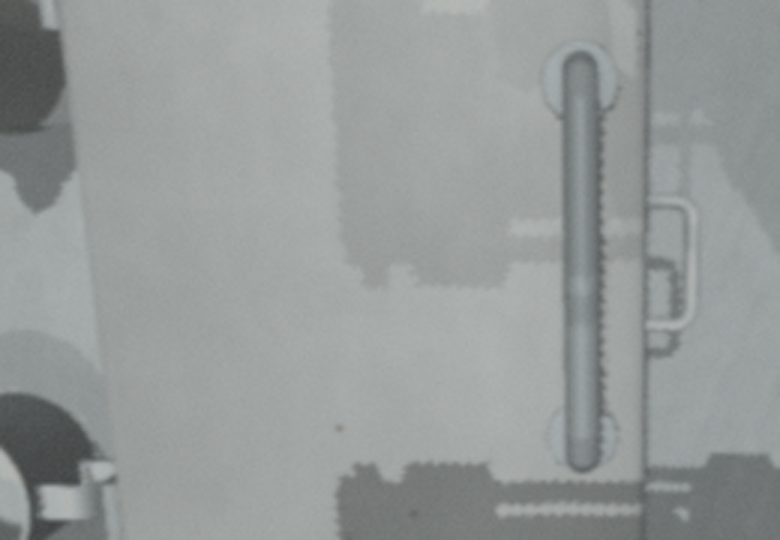

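Run:
```python
from h import *
import pickle
s=pickle.load(open('s9.pkl','rb'));W=wristP(s)
S=lambda u,v:(90+u/3,60+v/3)
a=plane(S(581,58),.17,Pm=W);b=plane(S(582,465),.17,Pm=W);m=(a+b)/2
print(a,b,m,np.linalg.norm(a-b),np.degrees(np.arctan2(*(b-a)[[1,0]])))
e1=plane(S(645,30),.13,Pm=W);e2=plane(S(642,480),.13,Pm=W);d=(e2-e1)/np.linalg.norm(e2-e1);print('front edge ang',np.degrees(np.arctan2(d[1],d[0])))
n=np.array([d[1],-d[0],0]);print('bar mid to front edge',(m-e1)@n, 'want .017')
k1=plane(S(65,30),.13,Pm=W);k2=plane(S(108,430),.13,Pm=W)
dd=k2-k1;print('back ang',np.degrees(np.arctan2(dd[1],dd[0])),'depth',(k1-e1)@n,(k2-e1)@n)
print('tool frame of bar mid',s['ee_rot'].T@(m-s['tcp_pos']))
```

```text
[ 0.4864 -0.2018  0.17  ] [ 0.5347 -0.1012  0.17  ] [ 0.5105 -0.1515  0.17  ] 0.11162081341770996 64.32166148006895
front edge ang 64.64882883795904
bar mid to front edge 0.019824579367011014 want .017
back ang 63.632554420658785 depth 0.17415419876656765 0.17633195863907106
tool frame of bar mid [ 0.0497 -0.      0.1295]
```

{"name": "drive_tool", "arguments": {"gripper": 0.5, "deltas": [{"dx": 0.02, "dy": 0, "dz": 0.02, "wx": 0, "wy": 0, "wz": 0}, {"dx": 0.05, "dy": 0, "dz": 0.05, "wx": 0, "wy": 0, "wz": 0}, {"dx": 0.05, "dy": 0, "dz": 0.085, "wx": 0, "wy": 0, "wz": 0}, {"dx": 0.05, "dy": 0, "dz": 0.085, "wx": 0, "wy": 0, "wz": 0}]}}

```text
time_s: 14.1
tcp_pos: [0.5072, -0.1531, 0.2104]
ee_rot: [[-0.437, -0.899, -0.012], [-0.899, 0.437, 0.002], [0.003, 0.011, -1.0]]
wrist_force: [-0.6, 0.2, 0.3]
gripper_width: 0.573
```

Run:
```python
from h import *
s=log();print(s['time_s'],s['gripper_width'],s['tcp_pos'])
im=cams.capture('wrist');cv2.imwrite('pics/w10.png',im[:,:,::-1])
print('bar in tool',s['ee_rot'].T@(np.array([.5105,-.1515,.17])-s['tcp_pos']))
```

```text
14.1 0.5733227895586174 [ 0.5072 -0.1531  0.2104]
bar in tool [-0.003  -0.0027  0.0403]
```

View pics/w10.png

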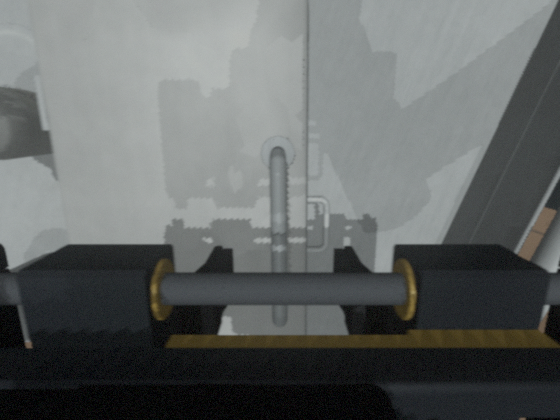

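{"name": "drive_tool", "arguments": {"deltas": [{"dx": 0, "dy": -0.001, "dz": 0.02, "wx": 0, "wy": 0, "wz": 0}, {"dx": 0, "dy": -0.001, "dz": 0.045, "wx": 0, "wy": 0, "wz": 0}, {"dx": 0, "dy": -0.001, "dz": 0.063, "wx": 0, "wy": 0, "wz": 0}, {"dx": 0, "dy": -0.001, "dz": 0.063, "wx": 0, "wy": 0, "wz": 0}, {"dx": 0, "dy": -0.001, "dz": 0.063, "wx": 0, "wy": 0, "wz": 0}]}}

```text
time_s: 14.65
tcp_pos: [0.5137, -0.153, 0.1541]
ee_rot: [[-0.432, -0.902, 0.002], [-0.902, 0.432, -0.001], [0.0, -0.002, -1.0]]
wrist_force: [1.3, 0.5, 0.5]
gripper_width: 0.502
```

{"name": "drive_tool", "arguments": {"gripper": 0.0, "deltas": [{"dx": 0, "dy": 0, "dz": 0, "wx": 0, "wy": 0, "wz": 0}, {"dx": 0, "dy": 0, "dz": 0, "wx": 0, "wy": 0, "wz": 0}, {"dx": 0, "dy": 0, "dz": 0, "wx": 0, "wy": 0, "wz": 0}, {"dx": 0, "dy": 0, "dz": 0, "wx": 0, "wy": 0, "wz": 0}, {"dx": 0, "dy": 0, "dz": 0, "wx": 0, "wy": 0, "wz": 0}, {"dx": 0, "dy": 0, "dz": 0, "wx": 0, "wy": 0, "wz": 0}, {"dx": 0, "dy": 0, "dz": 0, "wx": 0, "wy": 0, "wz": 0}]}}

```text
time_s: 15.35
tcp_pos: [0.5098, -0.152, 0.1522]
ee_rot: [[-0.433, -0.901, -0.006], [-0.901, 0.433, 0.001], [0.001, 0.006, -1.0]]
wrist_force: [-5.0, 3.5, 5.3]
gripper_width: 0.103
```

Run:
```python
from h import *
s=log();print(s['time_s'],s['gripper_width'],s['tcp_pos'],s['ee_rot'],s['wrist_force'],s['moment'])
im=cams.capture('wrist');cv2.imwrite('pics/w11.png',im[:,:,::-1])
```

```text
15.35 0.10288477085349283 [ 0.5098 -0.152   0.1522] [[-0.4332 -0.9013 -0.0058]
 [-0.9013  0.4332  0.0011]
 [ 0.0015  0.0057 -1.    ]] [-5.0052  3.5107  5.3071] [1.3465 1.5186 0.0201]
```

View pics/w11.png

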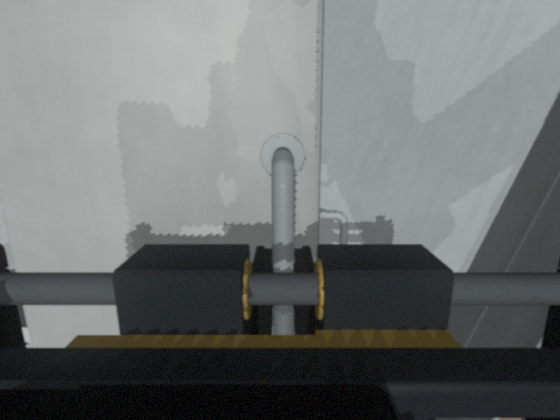

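Run:
```python
import numpy as np
f=lambda t:np.array([0.1596-.1596*np.cos(t)+.043*np.sin(t),.1596*np.sin(t)+.043*np.cos(t)-.043])
for t0,t1,n in((0,.8,16),(.8,1.53,16)):
    for i in range(1,n+1):
        u=i/n;u=u*u*(3-2*u)*.5+u*.5;t=t0+(t1-t0)*u;d=-(f(t)-f(t0));print(round(t,3),d.round(3))
```

```text
0.029 [-0.001 -0.005]
0.067 [-0.003 -0.011]
0.112 [-0.006 -0.018]
0.163 [-0.009 -0.025]
0.218 [-0.013 -0.033]
0.277 [-0.018 -0.042]
0.338 [-0.023 -0.05 ]
0.4 [-0.029 -0.059]
0.462 [-0.036 -0.067]
0.523 [-0.043 -0.074]
0.582 [-0.05  -0.081]
0.638 [-0.057 -0.087]
0.688 [-0.064 -0.092]
0.733 [-0.07  -0.096]
0.771 [-0.075 -0.099]
0.8 [-0.079 -0.101]
0.827 [-0.004 -0.002]
0.861 [-0.009 -0.005]
0.902 [-0.015 -0.007]
0.948 [-0.022 -0.01 ]
0.999 [-0.03  -0.013]
1.052 [-0.039 -0.015]
1.108 [-0.048 -0.018]
1.165 [-0.057 -0.019]
1.222 [-0.066 -0.02 ]
1.278 [-0.075 -0.021]
1.331 [-0.084 -0.021]
1.382 [-0.093 -0.02 ]
1.428 [-0.1  -0.02]
1.469 [-0.107 -0.019]
1.503 [-0.112 -0.018]
1.53 [-0.117 -0.017]
```

{"name": "drive_tool", "arguments": {"deltas": [{"dx": 0, "dy": -0.001, "dz": -0.005, "wx": 0, "wy": 0, "wz": 0}, {"dx": 0, "dy": -0.003, "dz": -0.011, "wx": 0, "wy": 0, "wz": 0}, {"dx": 0, "dy": -0.006, "dz": -0.018, "wx": 0, "wy": 0, "wz": 0}, {"dx": 0, "dy": -0.009, "dz": -0.025, "wx": 0, "wy": 0, "wz": 0}, {"dx": 0, "dy": -0.013, "dz": -0.033, "wx": 0, "wy": 0, "wz": 0}, {"dx": 0, "dy": -0.013, "dz": -0.033, "wx": 0, "wy": 0, "wz": 0}]}}

```text
time_s: 16.0
tcp_pos: [0.5211, -0.1574, 0.1853]
ee_rot: [[-0.434, -0.901, -0.008], [-0.901, 0.434, 0.002], [0.002, 0.008, -1.0]]
wrist_force: [-7.7, 6.3, 1.9]
gripper_width: 0.099
```

Run:
```python
from h import *
s=log();print(s['time_s'],s['gripper_width'],s['tcp_pos'],s['ee_rot'],s['wrist_force'],s['moment'])
im=cams.capture('side');cv2.imwrite('pics/s12.png',cv2.resize(im[60:300,160:400,::-1],None,fx=2.4,fy=2.4))
```

```text
16.0 0.09889488603837793 [ 0.5211 -0.1574  0.1853] [[-0.4336 -0.9011 -0.0079]
 [-0.9011  0.4336  0.0021]
 [ 0.0015  0.008  -1.    ]] [-7.6608  6.2646  1.8814] [ 2.0392  2.3085 -0.0543]
```

View pics/s12.png

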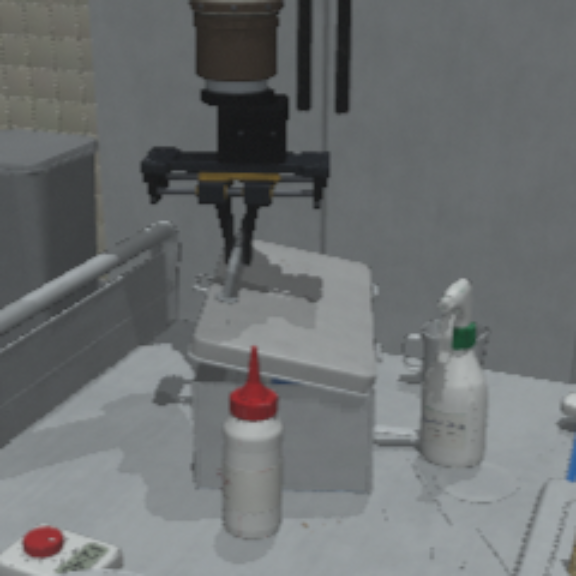

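{"name": "drive_tool", "arguments": {"deltas": [{"dx": 0, "dy": -0.005, "dz": -0.009, "wx": 0, "wy": 0, "wz": 0}, {"dx": 0, "dy": -0.01, "dz": -0.017, "wx": 0, "wy": 0, "wz": 0}, {"dx": 0, "dy": -0.016, "dz": -0.026, "wx": 0, "wy": 0, "wz": 0}, {"dx": 0, "dy": -0.023, "dz": -0.034, "wx": 0, "wy": 0, "wz": 0}, {"dx": 0, "dy": -0.03, "dz": -0.041, "wx": 0, "wy": 0, "wz": 0}, {"dx": 0, "dy": -0.037, "dz": -0.048, "wx": 0, "wy": 0, "wz": 0}, {"dx": 0, "dy": -0.044, "dz": -0.054, "wx": 0, "wy": 0, "wz": 0}, {"dx": 0, "dy": -0.051, "dz": -0.059, "wx": 0, "wy": 0, "wz": 0}, {"dx": 0, "dy": -0.057, "dz": -0.063, "wx": 0, "wy": 0, "wz": 0}, {"dx": 0, "dy": -0.062, "dz": -0.066, "wx": 0, "wy": 0, "wz": 0}, {"dx": 0, "dy": -0.066, "dz": -0.068, "wx": 0, "wy": 0, "wz": 0}, {"dx": 0, "dy": -0.066, "dz": -0.068, "wx": 0, "wy": 0, "wz": 0}]}}

```text
time_s: 17.25
tcp_pos: [0.5832, -0.1871, 0.2567]
ee_rot: [[-0.432, -0.902, 0.0], [-0.902, 0.432, -0.001], [0.001, -0.001, -1.0]]
wrist_force: [-6.3, 5.1, 10.4]
gripper_width: 0.102
```

Run:
```python
from h import *
s=log();print(s['time_s'],s['gripper_width'],s['tcp_pos'],s['ee_rot'],s['wrist_force'],s['moment'])
im=cams.capture('side');cv2.imwrite('pics/s13.png',cv2.resize(im[60:300,160:400,::-1],None,fx=2.4,fy=2.4))
```

```text
17.25 0.10182565882249021 [ 0.5832 -0.1871  0.2567] [[-0.4321 -0.9018  0.0002]
 [-0.9018  0.4321 -0.0014]
 [ 0.0012 -0.0008 -1.    ]] [-6.2794  5.1013 10.386 ] [1.5408 1.9666 0.0265]
```

View pics/s13.png

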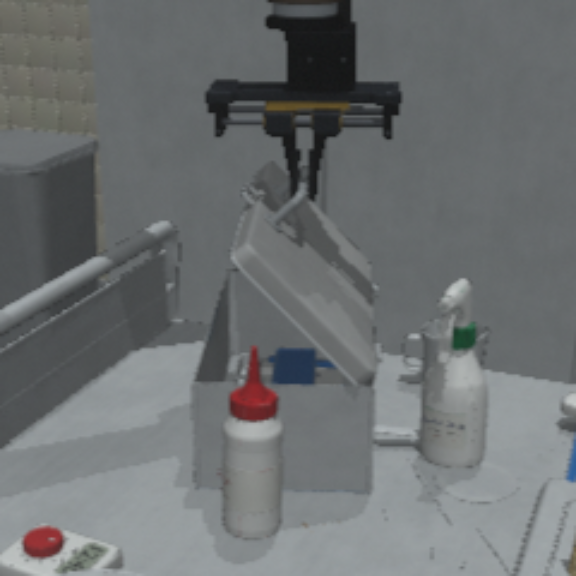

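{"name": "drive_tool", "arguments": {"deltas": [{"dx": 0, "dy": -0.003, "dz": -0.003, "wx": 0, "wy": 0, "wz": 0}, {"dx": 0, "dy": -0.008, "dz": -0.007, "wx": 0, "wy": 0, "wz": 0}, {"dx": 0, "dy": -0.014, "dz": -0.009, "wx": 0, "wy": 0, "wz": 0}, {"dx": 0, "dy": -0.021, "dz": -0.012, "wx": 0, "wy": 0, "wz": 0}, {"dx": 0, "dy": -0.029, "dz": -0.015, "wx": 0, "wy": 0, "wz": 0}, {"dx": 0, "dy": -0.038, "dz": -0.017, "wx": 0, "wy": 0, "wz": 0}, {"dx": 0, "dy": -0.047, "dz": -0.02, "wx": 0, "wy": 0, "wz": 0}, {"dx": 0, "dy": -0.056, "dz": -0.021, "wx": 0, "wy": 0, "wz": 0}, {"dx": 0, "dy": -0.065, "dz": -0.022, "wx": 0, "wy": 0, "wz": 0}, {"dx": 0, "dy": -0.074, "dz": -0.023, "wx": 0, "wy": 0, "wz": 0}, {"dx": 0, "dy": -0.074, "dz": -0.023, "wx": 0, "wy": 0, "wz": 0}]}}

```text
time_s: 18.4
tcp_pos: [0.6516, -0.22, 0.2759]
ee_rot: [[-0.433, -0.901, 0.001], [-0.901, 0.433, -0.001], [0.001, -0.001, -1.0]]
wrist_force: [-0.5, -0.4, 2.0]
gripper_width: 0.102
```

Run:
```python
from h import *
s=log();print(s['time_s'],s['gripper_width'],s['tcp_pos'],s['ee_rot'],s['wrist_force'],s['moment'])
im=cams.capture('side');cv2.imwrite('pics/s14.png',cv2.resize(im[60:300,160:400,::-1],None,fx=2.4,fy=2.4))
# circle fit of TCP in box xz from logged grasp points
L=[json.loads(l) for l in open('log.jsonl')][-4:]
bx=np.array([.9018,-.4321,0])
for l in L: print(np.dot(l[1],bx),l[1][2]+.019)
```

```text
18.4 0.10191968595963292 [ 0.6516 -0.22    0.2759] [[-0.4334 -0.9012  0.0006]
 [-0.9012  0.4334 -0.0014]
 [ 0.001  -0.0012 -1.    ]] [-0.4501 -0.4412  2.0481] [-0.1718  0.5471 -0.0272]
0.5254354370311487 0.17118998977809943
0.537884149252736 0.20427468941079177
0.6068029572926559 0.27570438799039054
0.6826927569265188 0.2948570773153574
```

View pics/s14.png

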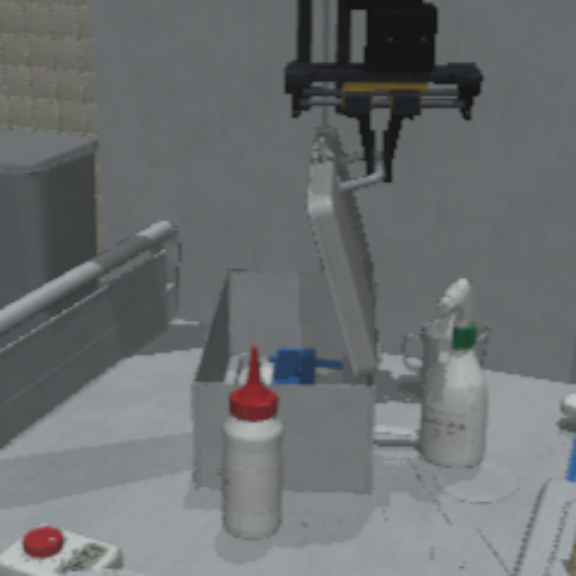

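Run:
```python
import numpy as np
from scipy.optimize import least_squares
d=np.array([[.5254,.1712],[.5379,.2043],[.6068,.2757],[.6827,.2949]])
R=np.hypot(.1596,.043);a0=np.arctan2(.043,.1596)
o=least_squares(lambda c:np.hypot(d[:,0]-c[0],d[:,1]-c[1])-R,[.685,.127]);print(o.x,o.fun*1e3)
for c in(o.x,[o.x[0],.127]):
    th=np.arctan2(d[:,1]-c[1],c[0]-d[:,0])-a0
    f=np.array([c[0]-R*np.cos(1.53+a0),c[1]+R*np.sin(1.53+a0)]);print(th,f,f-d[-1])
```

```text
[0.68536886 0.12987542] [-0.07081212 -0.10614494  0.35267787 -0.24497679]
[-0.01037233  0.20421011  0.81342572  1.29145078] [0.72182379 0.29109638] [ 0.03912379 -0.00380362]
[0.00640344 0.21962828 0.82153542 1.29172767] [0.72182379 0.28822096] [ 0.03912379 -0.00667904]
```

{"name": "drive_tool", "arguments": {"deltas": [{"dx": 0, "dy": -0.006, "dz": 0, "wx": 0, "wy": 0, "wz": 0}, {"dx": 0, "dy": -0.013, "dz": 0, "wx": 0, "wy": 0, "wz": 0}, {"dx": 0, "dy": -0.02, "dz": 0.001, "wx": 0, "wy": 0, "wz": 0}, {"dx": 0, "dy": -0.027, "dz": 0.002, "wx": 0, "wy": 0, "wz": 0}, {"dx": 0, "dy": -0.033, "dz": 0.003, "wx": 0, "wy": 0, "wz": 0}, {"dx": 0, "dy": -0.037, "dz": 0.004, "wx": 0, "wy": 0, "wz": 0}, {"dx": 0, "dy": -0.039, "dz": 0.004, "wx": 0, "wy": 0, "wz": 0}, {"dx": 0, "dy": -0.039, "dz": 0.004, "wx": 0, "wy": 0, "wz": 0}, {"dx": 0, "dy": -0.039, "dz": 0.004, "wx": 0, "wy": 0, "wz": 0}, {"dx": 0, "dy": -0.039, "dz": 0.004, "wx": 0, "wy": 0, "wz": 0}]}}

```text
time_s: 19.45
tcp_pos: [0.6849, -0.2359, 0.2718]
ee_rot: [[-0.433, -0.901, -0.002], [-0.901, 0.433, -0.0], [0.001, 0.001, -1.0]]
wrist_force: [-2.4, -2.9, -1.2]
gripper_width: 0.102
```

Run:
```python
from h import *
s=log();print(s['time_s'],s['gripper_width'],s['tcp_pos'],s['wrist_force'],s['moment'],s['joint_velocities'])
d=np.array([s['tcp_pos']@[.9018,-.4321,0],s['tcp_pos'][2]+.019])
print('th',np.arctan2(d[1]-.1299,.6854-d[0])-np.arctan2(.043,.1596))
for n in('side','scene'):
  im=cams.capture(n);cv2.imwrite(f'pics/{n}15.png',cv2.resize(im[60:360,160:400,::-1],None,fx=2,fy=2))
```

```text
19.45 0.10245319186027602 [ 0.6849 -0.2359  0.2718] [-2.4234 -2.8658 -1.2245] [-0.6133  0.8378  0.0254] [-0.0185 -0.0804 -0.0283  0.0614  0.0057 -0.0425]
th 1.5167908450947845
```

View pics/side15.png

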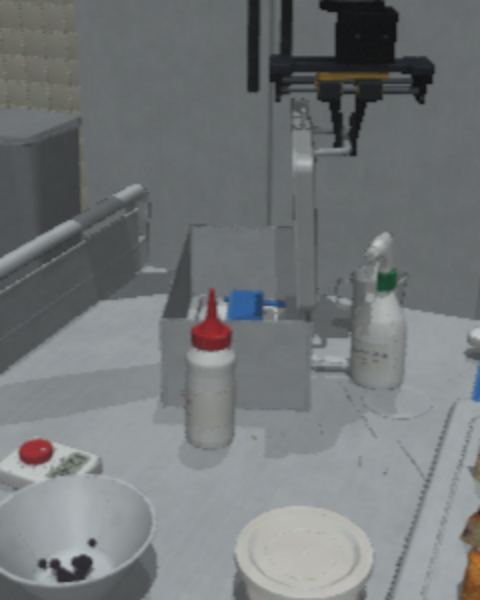

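View pics/scene15.png

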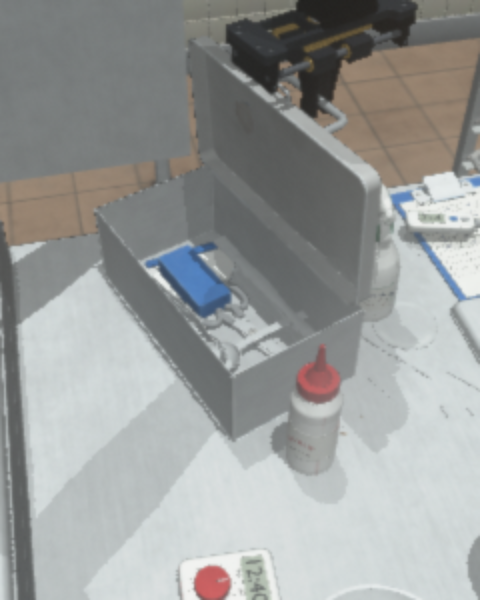

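{"name": "drive_tool", "arguments": {"deltas": [{"dx": 0, "dy": -0.001, "dz": 0, "wx": 0, "wy": 0, "wz": 0}, {"dx": 0, "dy": -0.002, "dz": 0, "wx": 0, "wy": 0, "wz": 0}, {"dx": 0, "dy": -0.002, "dz": 0, "wx": 0, "wy": 0, "wz": 0}, {"dx": 0, "dy": -0.002, "dz": 0, "wx": 0, "wy": 0, "wz": 0}, {"dx": 0, "dy": -0.002, "dz": 0, "wx": 0, "wy": 0, "wz": 0}]}}

```text
time_s: 20.05
tcp_pos: [0.6868, -0.2367, 0.2715]
ee_rot: [[-0.433, -0.901, -0.002], [-0.901, 0.433, -0.0], [0.001, 0.002, -1.0]]
wrist_force: [-3.2, -2.9, -4.4]
gripper_width: 0.1
```

Run:
```python
from h import *
s=log();print(s['time_s'],s['gripper_width'],s['tcp_pos'],s['wrist_force'])
d=np.array([s['tcp_pos']@[.9018,-.4321,0],s['tcp_pos'][2]+.019])
th=np.arctan2(d[1]-.1299,.6854-d[0])-np.arctan2(.043,.1596);print('th',th)
if abs(th-1.53)<.03 and .05<s['gripper_width']<.15: print(ticket.finish_job())
```

```text
20.05 0.09955975448861928 [ 0.6868 -0.2367  0.2715] [-3.1664 -2.8719 -4.3773]
th 1.5294561313143153
the job is handed in; nothing more can be done
None
```

I stood the syrup bottle upright on the free table beside the box's right-hand end and let go of it. I then swung the lid up by its bow handle to its balance point and handed the job in while still holding it there, at 20 s of the 64 s.

**Last checks:**
- **Lid angle:** it came out at about 1.529 rad, against the 1.53 balance point. I worked this out from the tool position and a hinge position fitted to the swing.
- **Grip:** the opening read about 9 mm, so the fingers are on the 10 mm bar. The force at the wrist was about 6 N at hand-in, and the highest reading during the swing was about 13 N.
- **Pictures:** the last side and scene pictures, taken just before a final 2 mm nudge of the lid, show the bottle upright. The spray bottle and timer stand where they were. The cup is partly hidden by the spray bottle there, but nothing came near it.

**Small disagreement:** the hinge fitted from the swing came out about 3 mm higher than the stated 127 mm. I corrected the lift path by about 2 mm for that.

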